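Shim the door-rail fixture and pack away the rest

TASK

Find the thickest of the four coloured spacers that slides into the gap between the wooden door rail and the blue stop, trying them as needed, and leave it standing in the gap, upright, about midway along it and fully down on the base plate; do not push the stop out of place. Pack the other three spacers and every sanding block on the bench into the plywood tray, upright with handles up, side by side across the tray, all flat on its floor. Leave the jar, tapes, can, bottle and cup alone.

Things in the scene. Friction and masses are not known exactly. Their poses are not given: they have to be found in the camera images.
- fixture: fixed set-up fixture: grey base plate 150 (x) x 200 (y), 10 thick. On it a fixed brown wooden door rail, gap face at y = 0 (wood on the -y side), and facing it the blue sliding stop, clamped, on the +y side. The gap between them runs along x, 120 long, open at the top and both ends. Origin: mid-length of the gap, on the rail's gap face, at table level; z up.
- gap_floor (a point): point of the base plate's top at mid-length of the gap, at the rail's gap face (fixture x = 0, y = 0, z = 10). Both gap faces are upright from here up to 39 above the table, then a 6 mm 45 degree lead-in bevel widens the mouth on each side up to the tops at 45.
- stop_face (a point): point on the stop's gap face (mid-length, 30 above the table). Its y in the fixture's frame is the gap width, anywhere between 21.5 and 40 mm, different every time. The stop is clamped (over 80 N to shift it); it must stay where it is.
- tray: fixed open plywood tray, outside 118 (x) x 274 (y) x 30 tall, walls and floor 6 thick, inside 106 (x) x 262 (y), 24 deep; origin: centre of its underside; pieces stand across it, their long side along the tray's x, side by side along its y.
- tray_in (a point): centre of the tray's inner floor, axes as the tray's
- spacer_yellow: yellow plastic spacer with a black handle: body 90 long (x), 20 thick (y), 40 tall; handle block in the middle of its top, 28 (x) x 18 (y) x 32 tall (z 40 to 72). Origin: centre of the underside, z up. Held by the handle with the fingers closing along x, the fingers stay within its outline. 0.07 to 0.2 kg.
- spacer_green: green plastic spacer with a black handle: body 90 long (x), 25 thick (y), 40 tall; handle block in the middle of its top, 28 (x) x 18 (y) x 32 tall (z 40 to 72). Origin: centre of the underside, z up. Held by the handle with the fingers closing along x, the fingers stay within its outline. 0.07 to 0.2 kg.
- spacer_blue: blue plastic spacer with a black handle: body 90 long (x), 30 thick (y), 40 tall; handle block in the middle of its top, 28 (x) x 18 (y) x 32 tall (z 40 to 72). Origin: centre of the underside, z up. Held by the handle with the fingers closing along x, the fingers stay within its outline. 0.07 to 0.2 kg.
- spacer_red: red plastic spacer with a black handle: body 90 long (x), 35 thick (y), 40 tall; handle block in the middle of its top, 28 (x) x 18 (y) x 32 tall (z 40 to 72). Origin: centre of the underside, z up. Held by the handle with the fingers closing along x, the fingers stay within its outline. 0.07 to 0.2 kg.
- sander_1: cork sanding block with dark abrasive sole and dark wooden handle, not always present: body 90 long (x), 34 thick (y), 40 tall; handle block in the middle of its top, 28 (x) x 18 (y) x 32 tall (z 40 to 72). Origin: centre of the underside, z up. Held by the handle with the fingers closing along x, the fingers stay within its outline. 0.07 to 0.2 kg.
- sander_2: cork sanding block with dark abrasive sole and dark wooden handle, not always present: body 90 long (x), 34 thick (y), 40 tall; handle block in the middle of its top, 28 (x) x 18 (y) x 32 tall (z 40 to 72). Origin: centre of the underside, z up. Held by the handle with the fingers closing along x, the fingers stay within its outline. 0.07 to 0.2 kg.
- sander_3: cork sanding block with dark abrasive sole and dark wooden handle, not always present: body 90 long (x), 34 thick (y), 40 tall; handle block in the middle of its top, 28 (x) x 18 (y) x 32 tall (z 40 to 72). Origin: centre of the underside, z up. Held by the handle with the fingers closing along x, the fingers stay within its outline. 0.07 to 0.2 kg.
- sander_4: cork sanding block with dark abrasive sole and dark wooden handle, not always present: body 90 long (x), 34 thick (y), 40 tall; handle block in the middle of its top, 28 (x) x 18 (y) x 32 tall (z 40 to 72). Origin: centre of the underside, z up. Held by the handle with the fingers closing along x, the fingers stay within its outline. 0.07 to 0.2 kg.
- glue_jar: bystander, leave alone: small white jar with orange lid, 48 across, 60 tall, standing among the pieces; origin: centre of the underside
- tape_green: bystander, leave alone: green tape roll lying flat, 110 across, 25 tall; origin: centre of the underside
- tape_yellow: bystander, leave alone: yellow tape roll lying flat, 110 across, 25 tall; origin: centre of the underside
- spray_can: bystander, leave alone: spray can, 64 across, 160 tall; origin: centre of the underside
- water_bottle: bystander, leave alone: blue water bottle, 76 across, 230 tall; origin: centre of the underside
- white_cup: bystander, leave alone: white plastic cup, 76 across, 75 tall; origin: centre of the underside
Not all that is in view belongs to the job. What is shaped like the spacer_green but pink is not meant.

How it is judged (in metres and radians):
At the end, for the whole second after the job is handed in: A spacer stands in the gap with under 6.8 mm of play: within 5 mm of the plate, 30 mm of mid-gap, 0.1 rad of upright, 0.2 rad of in line. Other spacers and all sanding blocks in the tray: within 5 mm of its floor, 20 mm of its centre line, 0.1 rad of upright, 0.2 rad of straight across; at rest ((((x of spacer_yellow in the frame of fixture between -0.03 and 0.03 m and y of spacer_yellow in the frame of fixture between 0 and 0.042 m and z of spacer_yellow in the frame of fixture between 0.005 and 0.015 m and angle between spacer_yellow's own z axis and vertical below 0.1 rad and angle between the x axis of spacer_yellow and the x axis of fixture, either way round below 0.2 rad and linear speed of spacer_yellow below 0.02 m/s and y of stop_face in the frame of fixture below 0.0268 m) and (x of spacer_green in the frame of tray_in between -0.02 and 0.02 m and y of spacer_green in the frame of tray_in between -0.127 and 0.127 m and z of spacer_green in the frame of tray_in between -0.004 and 0.005 m and angle between spacer_green's own z axis and vertical below 0.1 rad and angle between the x axis of spacer_green and the x axis of tray, either way round below 0.2 rad and linear speed of spacer_green below 0.02 m/s) and (x of spacer_blue in the frame of tray_in between -0.02 and 0.02 m and y of spacer_blue in the frame of tray_in between -0.127 and 0.127 m and z of spacer_blue in the frame of tray_in between -0.004 and 0.005 m and angle between spacer_blue's own z axis and vertical below 0.1 rad and angle between the x axis of spacer_blue and the x axis of tray, either way round below 0.2 rad and linear speed of spacer_blue below 0.02 m/s) and (x of spacer_red in the frame of tray_in between -0.02 and 0.02 m and y of spacer_red in the frame of tray_in between -0.127 and 0.127 m and z of spacer_red in the frame of tray_in between -0.004 and 0.005 m and angle between spacer_red's own z axis and vertical below 0.1 rad and angle between the x axis of spacer_red and the x axis of tray, either way round below 0.2 rad and linear speed of spacer_red below 0.02 m/s)) or ((x of spacer_green in the frame of fixture between -0.03 and 0.03 m and y of spacer_green in the frame of fixture between 0 and 0.042 m and z of spacer_green in the frame of fixture between 0.005 and 0.015 m and angle between spacer_green's own z axis and vertical below 0.1 rad and angle between the x axis of spacer_green and the x axis of fixture, either way round below 0.2 rad and linear speed of spacer_green below 0.02 m/s and y of stop_face in the frame of fixture below 0.0318 m) and (x of spacer_yellow in the frame of tray_in between -0.02 and 0.02 m and y of spacer_yellow in the frame of tray_in between -0.127 and 0.127 m and z of spacer_yellow in the frame of tray_in between -0.004 and 0.005 m and angle between spacer_yellow's own z axis and vertical below 0.1 rad and angle between the x axis of spacer_yellow and the x axis of tray, either way round below 0.2 rad and linear speed of spacer_yellow below 0.02 m/s) and (x of spacer_blue in the frame of tray_in between -0.02 and 0.02 m and y of spacer_blue in the frame of tray_in between -0.127 and 0.127 m and z of spacer_blue in the frame of tray_in between -0.004 and 0.005 m and angle between spacer_blue's own z axis and vertical below 0.1 rad and angle between the x axis of spacer_blue and the x axis of tray, either way round below 0.2 rad and linear speed of spacer_blue below 0.02 m/s) and (x of spacer_red in the frame of tray_in between -0.02 and 0.02 m and y of spacer_red in the frame of tray_in between -0.127 and 0.127 m and z of spacer_red in the frame of tray_in between -0.004 and 0.005 m and angle between spacer_red's own z axis and vertical below 0.1 rad and angle between the x axis of spacer_red and the x axis of tray, either way round below 0.2 rad and linear speed of spacer_red below 0.02 m/s)) or ((x of spacer_blue in the frame of fixture between -0.03 and 0.03 m and y of spacer_blue in the frame of fixture between 0 and 0.042 m and z of spacer_blue in the frame of fixture between 0.005 and 0.015 m and angle between spacer_blue's own z axis and vertical below 0.1 rad and angle between the x axis of spacer_blue and the x axis of fixture, either way round below 0.2 rad and linear speed of spacer_blue below 0.02 m/s and y of stop_face in the frame of fixture below 0.0368 m) and (x of spacer_yellow in the frame of tray_in between -0.02 and 0.02 m and y of spacer_yellow in the frame of tray_in between -0.127 and 0.127 m and z of spacer_yellow in the frame of tray_in between -0.004 and 0.005 m and angle between spacer_yellow's own z axis and vertical below 0.1 rad and angle between the x axis of spacer_yellow and the x axis of tray, either way round below 0.2 rad and linear speed of spacer_yellow below 0.02 m/s) and (x of spacer_green in the frame of tray_in between -0.02 and 0.02 m and y of spacer_green in the frame of tray_in between -0.127 and 0.127 m and z of spacer_green in the frame of tray_in between -0.004 and 0.005 m and angle between spacer_green's own z axis and vertical below 0.1 rad and angle between the x axis of spacer_green and the x axis of tray, either way round below 0.2 rad and linear speed of spacer_green below 0.02 m/s) and (x of spacer_red in the frame of tray_in between -0.02 and 0.02 m and y of spacer_red in the frame of tray_in between -0.127 and 0.127 m and z of spacer_red in the frame of tray_in between -0.004 and 0.005 m and angle between spacer_red's own z axis and vertical below 0.1 rad and angle between the x axis of spacer_red and the x axis of tray, either way round below 0.2 rad and linear speed of spacer_red below 0.02 m/s)) or ((x of spacer_red in the frame of fixture between -0.03 and 0.03 m and y of spacer_red in the frame of fixture between 0 and 0.042 m and z of spacer_red in the frame of fixture between 0.005 and 0.015 m and angle between spacer_red's own z axis and vertical below 0.1 rad and angle between the x axis of spacer_red and the x axis of fixture, either way round below 0.2 rad and linear speed of spacer_red below 0.02 m/s and y of stop_face in the frame of fixture below 0.0418 m) and (x of spacer_yellow in the frame of tray_in between -0.02 and 0.02 m and y of spacer_yellow in the frame of tray_in between -0.127 and 0.127 m and z of spacer_yellow in the frame of tray_in between -0.004 and 0.005 m and angle between spacer_yellow's own z axis and vertical below 0.1 rad and angle between the x axis of spacer_yellow and the x axis of tray, either way round below 0.2 rad and linear speed of spacer_yellow below 0.02 m/s) and (x of spacer_green in the frame of tray_in between -0.02 and 0.02 m and y of spacer_green in the frame of tray_in between -0.127 and 0.127 m and z of spacer_green in the frame of tray_in between -0.004 and 0.005 m and angle between spacer_green's own z axis and vertical below 0.1 rad and angle between the x axis of spacer_green and the x axis of tray, either way round below 0.2 rad and linear speed of spacer_green below 0.02 m/s) and (x of spacer_blue in the frame of tray_in between -0.02 and 0.02 m and y of spacer_blue in the frame of tray_in between -0.127 and 0.127 m and z of spacer_blue in the frame of tray_in between -0.004 and 0.005 m and angle between spacer_blue's own z axis and vertical below 0.1 rad and angle between the x axis of spacer_blue and the x axis of tray, either way round below 0.2 rad and linear speed of spacer_blue below 0.02 m/s))) and x of sander_1 in the frame of tray_in between -0.02 and 0.02 m and y of sander_1 in the frame of tray_in between -0.127 and 0.127 m and z of sander_1 in the frame of tray_in between -0.004 and 0.005 m and angle between each of sander_1, sander_2, sander_3, sander_4's own z axis and vertical below 0.1 rad and angle between the x axis of each of sander_1, sander_2, sander_3, sander_4 and the x axis of tray, either way round below 0.2 rad and linear speed of each of sander_1, sander_2, sander_3, sander_4 below 0.02 m/s and x of sander_2 in the frame of tray_in between -0.02 and 0.02 m and y of sander_2 in the frame of tray_in between -0.127 and 0.127 m and z of sander_2 in the frame of tray_in between -0.004 and 0.005 m and x of sander_3 in the frame of tray_in between -0.02 and 0.02 m and y of sander_3 in the frame of tray_in between -0.127 and 0.127 m and z of sander_3 in the frame of tray_in between -0.004 and 0.005 m and x of sander_4 in the frame of tray_in between -0.02 and 0.02 m and y of sander_4 in the frame of tray_in between -0.127 and 0.127 m and z of sander_4 in the frame of tray_in between -0.004 and 0.005 m); the robot touches nothing.
It fails at once if the stop is pushed more than 3 mm out of place (distance of stop_face from where it was at the start of the episode above 0.003 m).
It fails at once if the jar, a tape roll, the can, the bottle or the cup is moved more than 40 mm (distance of any of glue_jar, tape_green, tape_yellow, spray_can, water_bottle, white_cup from where it was at the start of the episode above 0.04 m).
Of sander_1, sander_2, sander_3, sander_4 only 2 to 4 are there at a start; the rules pass over those that are not, and their reading is None.
At some moment in a run one of sander_1, sander_2, sander_3, sander_4 may be knocked a few centimetres aside while the robot is not near it.
It also fails if it takes over 210 s, if anything falls off the work surface, if the arm or the gripper's body presses on something with over 40 N, if the wrist force passes 120 N, or if a joint passes its speed limit or range.

ROBOT

A 6-joint arm with a two-finger parallel gripper is mounted at the origin on the work surface. World frame = base frame: x ahead of the robot, y to its left, z up, the work surface at z = 0. Lengths are in mm, angles in rad, forces in N, time in s.
With the tool pointing down it reaches from about 275 to 1000 mm from the base axis. Payload 8.4 kg.
Tool frame: the origin (TCP) lies on the mounting face of the last link; the fingertips stand 173 mm ahead of it and the grasp point (between the pads) lies 155 mm ahead of it; z points along the fingers, y is the line along which they close (so a half turn about z gives the same grasp; the last joint's range is limited). The gripper opens to 85 mm and grips with 20 to 120 N. Pads are 22 mm wide; open, the fingers measure 114 mm over their backs; the gripper's body (76 mm by 85 mm) begins 54 mm behind the grasp point. The pads swing forward as they close: fully open they stand 13 mm farther back than shut.
Start: joints at [-1.338, 0.353, 1.633, -0, 1.155, -0.002], TCP at [145.404, -607.855, 404.681] pointing down, gripper open.
Joint ranges: [-2.63, 2.63], [-0.92, 2.1], [0.06, 2.66], [-1.3, 4.44], [0, 2.69], [-3.02, 3.02]. Speed limits (rad/s): [2.22, 2.22, 2.79, 3.14, 3.14, 3.14].

INTERFACE

Orientations are given as [roll, pitch, yaw] about the fixed x, y, z axes, in that order (R = Rz(yaw) Ry(pitch) Rx(roll)).
In Python, from rig import r gives the robot as it stands.
- The arm moves only by the tool apply_moves, never from a script. Its argument "deltas" is a list of rows, each an object with "claw": the gripper command: -1 is fully open, 1 is shut, values between are in proportion; "delta_pos": the shift along the tool's x, y, z in cm, a list of three; "yaw": the turn about the tool's z in rad. In form: [{"claw": claw, "delta_pos": [tx, ty, tz], "yaw": yaw}, ...]. A call has 1 to 8 rows; each row shifts and turns the commanded pose from where the row before left it, along the tool's axes as they then stand; what a row does not reach is not made up. A row lasts 1/8 s, in which the tool goes at most 62.5 mm and 10.7 degrees, less where a joint would pass 70% of its speed; a pose out of reach is approached as far as the arm can. A call with a gripper value outside its range is refused whole. The fingers move at their own pace and stop on an object; "grip_force" is the grip in N (left out, the last holds). Time passes only in rows, so rows that do not move let the fingers close. It gives the time, the measured TCP pose, the force, the opening and the grip force at its end, in the units of the state.
- r.sense(): the state, without advancing time (a new reading comes with each control period).
- r.grab_frame(name): name is "scene" or "top" or "wrist"; returns a dict with "img" (384x512x3 uint8, blue, green, red), "z_map" (384x512 float32, mm along the optical axis (not along the pixel's ray), 0 where there is no reading), "fx", "fy", "cx", "cy" (pixels), "dist" ([k1, k2, p1, p2, k3] as OpenCV has them; the pictures are not rectified), "eye" and "rotation" of the camera in the world; the wrist camera has in their place "T_tool_cam" (4x4, takes a point from camera to tool coordinates, whose origin is the TCP and whose axes are the flange's). Camera axes: x right, y up, looking along -z (the intrinsics and any distortion apply to the point x, -y, -z); pixel columns grow to the right and rows downward; lengths in mm; the calibration is good to about 2 mm. A picture is of the moment at which its call begins: read the wrist's pose just before it.
- r.sign_off(): hands the job in; it is judged then, once.
The state is a dict: "clock": time; "qpos": joint angles; "qvel": joint speeds; "joint_efforts": joint torques, N m; "eef_pos": TCP position; "tcp_rot": TCP orientation; "contact_force": force on the tool from outside, world axes, zero at the start; "wrist_torque": the same for the moment, N m; "opening": opening from 0.0 (shut) to 1.0 (fully open); "grasp_force": force on a finger pad.
Only numpy, scipy, OpenCV 4.12 (cv2) and the standard library are available. Lean on these libraries where they do the work, as an engineer would, in place of code of your own. Each camera call takes 0.05 s, during which the arm holds its last target. There are 200 camera calls.

## Working session

There is one attempt and no reset: what is moved stays moved. The work goes in short steps, Python scripts to look and compute and a tool call to move; the robot and the scene stay as the last step left them, time stands still between calls to the robot, and variables do not carry over. Pictures are saved under pics/ and viewed, at most 14 in all, crops included, and the job is handed in when it is done.

Besides the shell and the picture viewer there is one more tool, called after ">>>" as a command line: name --argument value ..., lists and objects as JSON in quotes. apply_moves: Moves the arm, as the interface text tells. Its arguments: {"type":"object","properties":{"deltas":{"type":"array"},"grip_force":{"type":"number"}},"required":["deltas"]}

```bash
mkdir -p pics; ls; cat > h.py <<'E'
import numpy as np,cv2
from rig import r
def world(f,s=None):
    h,w=f["z_map"].shape
    u,v=np.meshgrid(np.arange(w),np.arange(h))
    K=np.array([[f["fx"],0,f["cx"]],[0,f["fy"],f["cy"]],[0,0,1.]])
    p=cv2.undistortPoints(np.stack([u,v],-1).reshape(-1,1,2).astype(np.float64),K,np.array(f["dist"],float)).reshape(h,w,2)
    z=f["z_map"].astype(float)
    P=np.stack([p[...,0]*z,-p[...,1]*z,-z],-1)
    if "T_tool_cam" in f:
        from scipy.spatial.transform import Rotation as R
        T=np.array(f["T_tool_cam"]);P=P@T[:3,:3].T+T[:3,3]
        W=P@R.from_euler('xyz',s["tcp_rot"]).as_matrix().T+np.array(s["eef_pos"])
    else: W=P@np.array(f["rotation"]).reshape(3,3).T+np.array(f["eye"])
    W[z==0]=np.nan
    return W
E
python3 - <<'E'
from h import *
s=r.sense();print(s)
for n in("top","scene","wrist"):
    s=r.sense();f=r.grab_frame(n);cv2.imwrite(f"pics/{n}0.png",f["img"]);np.savez(f"{n}0.npz",W=world(f,s),img=f["img"])
    print(n,{k:f[k] for k in f if k not in("img","z_map")})
a=cv2.imread("pics/top0.png");cv2.imwrite("pics/top0b.png",cv2.resize(a,(800,600)))
E
```

```text
pics
{'clock': 0.0, 'qpos': array([-1.33838181e+00,  3.53640902e-01,  1.63414936e+00, -1.57525489e-05,
        1.15522696e+00, -2.41136966e-03]), 'qvel': array([-0.00104464, -0.00076711, -0.00072455, -0.0006885 , -0.00040759,
       -0.00045912]), 'joint_efforts': array([-2.93509016e-03, -6.05257201e+01, -3.42064941e+01, -1.60723744e-04,
        9.47237480e-03,  1.43500461e-05]), 'eef_pos': array([ 145.35485359, -607.60861822,  403.95953016]), 'tcp_rot': array([-3.14016805e+00,  1.09675214e-05,  2.34832267e-01]), 'contact_force': array([ 0.43124879,  0.81752816, -0.31068775]), 'wrist_torque': array([-0.00497441,  0.01270103,  0.01272457]), 'grasp_force': 0.0, 'opening': 1.0020572155626124}Traceback (most recent call last):
  File "<stdin>", line 4, in <module>
  File "h.py", line 14, in world
    else: W=P@np.array(f["rotation"]).reshape(3,3).T+np.array(f["eye"])
              ~~~~~~~~~~~~~~~~~~~~~~~~~~~~~~~^^^^^
ValueError: cannot reshape array of size 3 into shape (3,3)
```

```bash
python3 - <<'E'
t=open('h.py').read()
t=t.replace('np.array(f["rotation"]).reshape(3,3).T','R.from_euler("xyz",f["rotation"]).as_matrix().T').replace("        from scipy.spatial.transform import Rotation as R\n","")
open('h.py','w').write("from scipy.spatial.transform import Rotation as R\n"+t)
E
python3 - <<'E'
from h import *
for n in("top","scene","wrist"):
    s=r.sense();f=r.grab_frame(n);cv2.imwrite(f"pics/{n}0.png",f["img"]);W=world(f,s);np.savez(f"{n}0.npz",W=W,img=f["img"])
    print(n,{k:f[k] for k in f if k not in("img","z_map")}, [np.nanpercentile(W[...,2],q) for q in(5,30,50,70,95)])
a=cv2.imread("pics/top0.png");cv2.imwrite("pics/top0b.png",cv2.resize(a,(800,600)))
E
```

```text
top {'fx': 350.12719335236045, 'fy': 350.12719335236045, 'cx': 257.4606939492391, 'cy': 195.20495058876523, 'dist': array([-0.05314027,  0.        ,  0.        ,  0.        ,  0.        ]), 'eye': array([ 354.04720056,   28.77215   , 1156.28728355]), 'rotation': array([ 0.20260184, -0.00311805, -1.57133026])} [np.float64(-748.1647495220393), np.float64(-5.912204607042988), np.float64(-1.298050401153887), np.float64(0.8920335824730482), np.float64(119.98891303420343)]
scene {'fx': 363.2495847602427, 'fy': 363.2495847602427, 'cx': 256.398747397601, 'cy': 196.88894449164576, 'dist': array([-0.01573321,  0.        ,  0.        ,  0.        ,  0.        ]), 'eye': array([ 964.20210429, -658.53314546,  823.17466328]), 'rotation': array([ 0.80740575, -0.01827523,  0.54758578])} [np.float64(-752.7800706679507), np.float64(-2.6052757686280756), np.float64(0.18131825360404719), np.float64(9.297181829665476), np.float64(319.21553442315343)]
wrist {'fx': 284.6115829453978, 'fy': 284.6115829453978, 'cx': 253.25440346063613, 'cy': 188.92470976367304, 'dist': array([-0.03966172,  0.        ,  0.        ,  0.        ,  0.        ]), 'T_tool_cam': array([[-7.11441204e-05,  9.52915584e-01,  3.03235692e-01,
         7.73848764e+01],
       [ 9.99999978e-01,  8.21857392e-06,  2.08789774e-04,
        -6.71139655e-01],
       [ 1.96466865e-04,  3.03235700e-01, -9.52915564e-01,
         3.09081614e+01],
       [ 0.00000000e+00,  0.00000000e+00,  0.00000000e+00,
         1.00000000e+00]])} [np.float64(-748.0082723712345), np.float64(-0.7541548595833547), np.float64(-0.06412829610098925), np.float64(0.6701049000200999), np.float64(316.3263652653695)]
```

View pics/top0b.png

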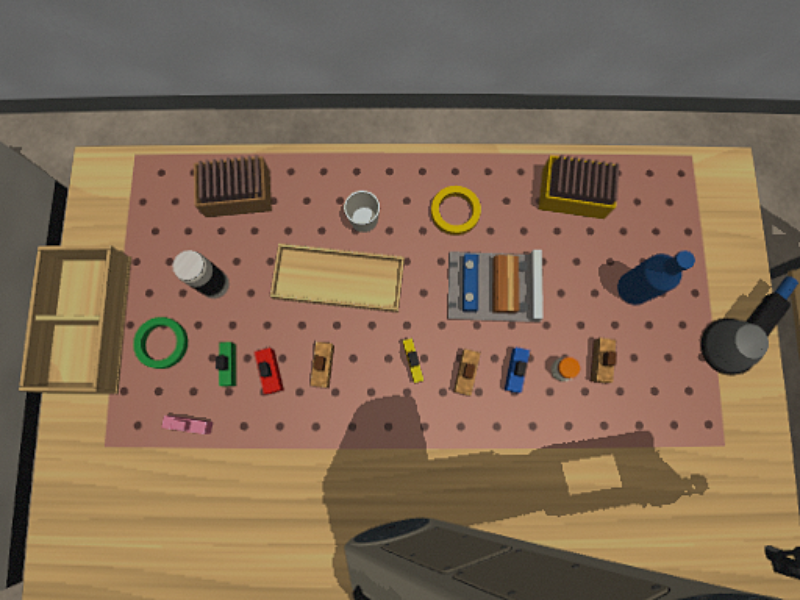

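View pics/scene0.png

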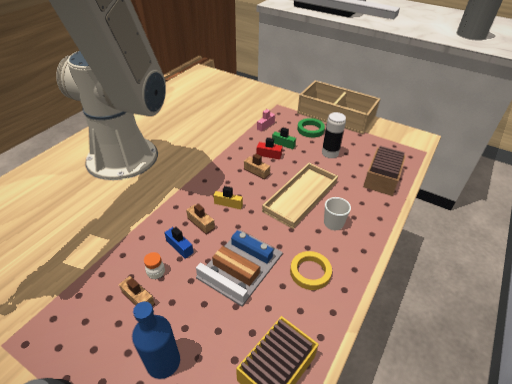

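```bash
cat >> h.py <<'E'
def blob(W,m,zlo,zhi):
    "centre, extent, long-axis angle (world) of masked points within a height band"
    P=W[m&(W[...,2]>zlo)&(W[...,2]<zhi)]
    if len(P)<8: return None
    (c,wh,a)=cv2.minAreaRect(P[:,:2].astype(np.float32))
    a=np.radians(a)+(np.pi/2 if wh[1]>wh[0] else 0); a=(a+np.pi/2)%np.pi-np.pi/2
    return np.round([c[0],c[1],np.median(P[:,2]),max(wh),min(wh),a],2),len(P)
E
python3 - <<'E'
from h import *
names={"green":(224,363),"red":(267,370),"s1":(320,365),"yel":(412,360),"s2":(467,370),"blue":(516,370),"s3":(603,360),"jar":(568,368),"pink":(187,425)}
d=np.load("top0.npz");W=d["W"]
m0=(W[...,2]>25)&(W[...,2]<90)
n,l,st,c=cv2.connectedComponentsWithStats(m0.astype(np.uint8))
for k in range(1,n):
    if st[k,4]>25:
        m=l==k;print("comp",np.round(c[k]*800/512),st[k,4],"body",blob(W,m,25,52),"top",blob(W,m,60,85))
W2=np.load("scene0.npz")["W"]
m0=(W2[...,2]>25)&(W2[...,2]<90)
n,l,st,c=cv2.connectedComponentsWithStats(m0.astype(np.uint8))
for k in range(1,n):
    if st[k,4]>25:
        m=l==k;print("scene",np.round(c[k]),st[k,4],"body",blob(W2,m,33,45),"top",blob(W2,m,60,85))
E
```

```text
comp [577. 186.] 1233 body (array([ 848.79, -360.98,   40.98,  154.62,  102.77,    1.41]), 230) top (array([ 850.14, -360.71,   73.11,  153.72,  101.17,    1.42]), 665)
comp [230. 186.] 1170 body (array([850.84, 397.83,  40.37, 152.62, 103.66,  -1.47]), 361) top (array([849.66, 397.38,  69.13, 153.27, 101.07,  -1.47]), 522)
comp [361. 207.] 289 body (array([7.8649e+02, 1.0965e+02, 3.9140e+01, 6.8950e+01, 6.4400e+01,
       7.0000e-02]), 108) top (array([ 7.8672e+02,  1.1082e+02,  7.2380e+01,  7.4630e+01,  7.3010e+01,
       -4.4000e-01]), 142)
comp [475. 214.] 36 body (array([ 7.8962e+02, -1.3456e+02,  2.6720e+01,  5.9840e+01,  1.8500e+01,
       -1.1000e-01]), 36) top None
comp [ 72. 318.] 2915 body (array([550.83, 705.52,  38.32, 300.71, 160.76,  -0.  ]), 920) top (array([5.4896e+02, 7.0745e+02, 7.3780e+01, 2.9988e+02, 1.6438e+02,
       1.0000e-02]), 1099)
comp [336. 280.] 352 body (array([648.44, 165.38,  28.74, 275.03, 120.01,   1.46]), 352) top None
comp [339. 251.] 52 body (array([704.5 , 162.34,  29.15,  91.53,   7.2 ,   1.45]), 52) top None
comp [536. 285.] 336 body (array([
[... 6513 characters left out ...]
 4.6974e+02, -3.9355e+02,  3.9500e+01,  9.2740e+01,  3.4910e+01,
       -1.5000e-01]), 319) top (array([ 4.6971e+02, -3.9282e+02,  7.1110e+01,  3.0580e+01,  1.8460e+01,
       -1.6000e-01]), 101)
scene [278. 357.] 2424 body (array([ 8.5511e+02, -3.6619e+02,  4.0080e+01,  1.6942e+02,  7.5770e+01,
        5.3000e-01]), 157) top (array([ 850.89, -359.42,   69.73,  152.03,  101.21,    1.42]), 1432)
scene [163. 363.] 502 body (array([ 649.95, -493.43,   39.06,   73.06,   26.85,    1.  ]), 82) top (array([ 649.39, -491.41,   73.42,   75.01,   31.03,    1.05]), 205)
scene [ 44. 381.] 170 body None top (array([ 4.8502e+02, -6.4729e+02,  7.9690e+01,  5.0300e+01,  1.7820e+01,
        5.6000e-01]), 84)
```

>>> apply_moves --deltas '[{"claw":-1,"delta_pos":[5.62,-2.57,0],"yaw":0},{"claw":-1,"delta_pos":[5.62,-2.57,0],"yaw":0},{"claw":-1,"delta_pos":[5.62,-2.57,0],"yaw":0},{"claw":-1,"delta_pos":[5.62,-2.57,0],"yaw":0},{"claw":-1,"delta_pos":[5.62,-2.57,0],"yaw":0},{"claw":-1,"delta_pos":[5.62,-2.57,0],"yaw":0},{"claw":-1,"delta_pos":[5.62,-2.57,0],"yaw":0},{"claw":-1,"delta_pos":[5.62,-2.57,0],"yaw":0}]'

```text
clock: 1.2
eef_pos: [536.2, -301.8, 404.7]
tcp_rot: [3.141, -0.0, 0.235]
contact_force: [0.4, -1.5, -0.1]
opening: 0.999
grasp_force: 0.0
```

>>> apply_moves --deltas '[{"claw":-1,"delta_pos":[5.62,-2.57,0],"yaw":0},{"claw":-1,"delta_pos":[5.62,-2.57,0],"yaw":0},{"claw":-1,"delta_pos":[0,0,0],"yaw":-0.186},{"claw":-1,"delta_pos":[0,0,0],"yaw":-0.186},{"claw":-1,"delta_pos":[0,0,0],"yaw":-0.186},{"claw":-1,"delta_pos":[0,0,0],"yaw":-0.186},{"claw":-1,"delta_pos":[0,0,4],"yaw":-0.186},{"claw":-1,"delta_pos":[0,0,4],"yaw":-0.186}]'

```text
clock: 2.2
eef_pos: [632.2, -227.2, 324.1]
tcp_rot: [3.14, 0.0, 1.357]
contact_force: [0.1, 0.6, -0.3]
opening: 1.001
grasp_force: 0.0
```

>>> apply_moves --deltas '[{"claw":-1,"delta_pos":[0,0,4],"yaw":-0.185},{"claw":-1,"delta_pos":[0,0,0],"yaw":0},{"claw":-1,"delta_pos":[0,0,0],"yaw":0}]'

```text
clock: 2.58
eef_pos: [632.8, -227.4, 286.0]
tcp_rot: [3.14, 0.0, 1.532]
contact_force: [0.6, 0.2, 0.3]
opening: 1.0
grasp_force: 0.0
```

```bash
python3 - <<'E'
from h import *
s=r.sense();f=r.grab_frame("wrist");W=world(f,s);cv2.imwrite("pics/w1.png",f["img"]);np.savez("w1.npz",W=W,img=f["img"])
print(s["clock"],s["eef_pos"],s["tcp_rot"])
m=(W[...,0]>560)&(W[...,0]<705)&(W[...,1]>-210)&(W[...,1]<-90)
P=W[m];
a=-0.035
for x0 in(590,610,630,650,670,690):
    q=P[abs(P[:,0]-x0)<4]; q=q[np.argsort(q[:,1])]
    f1=q[(q[:,2]<20)&(q[:,2]>4)&(q[:,1]>-180)&(q[:,1]<-125)]
    hi=q[q[:,2]>38]
    print(x0,"floor",f1[:,1].min() if len(f1) else None,f1[:,1].max() if len(f1) else None,"z>38: rail max",hi[hi[:,1]<-150][:,1].max(),"stop min",hi[hi[:,1]>-150][:,1].min(), "z>44 rail",q[(q[:,2]>44)&(q[:,1]<-150)][:,1].max(), q[(q[:,2]>44)&(q[:,1]>-150)][:,1].min())
E
```

```text
2.575 [ 632.75580904 -227.36621745  285.99771281] [3.14033479e+00 3.95243555e-04 1.53170474e+00]
590 floor -165.24374264881732 -129.75712467183914 z>38: rail max -165.2994501470707 stop min -130.00857646340017 z>44 rail -169.8854873594547 -126.8273143997614
610 floor -165.95057539531257 -130.54096598068816 z>38: rail max -166.10046125398918 stop min -130.8427224924814 z>44 rail -169.58970032007193 -126.67744007224302
630 floor -166.77027257089586 -131.3582954794412 z>38: rail max -166.9324082941595 stop min -131.6846328422535 z>44 rail -170.41632095407826 -127.48994563886326
650 floor -167.48184494439678 -132.20358452870414 z>38: rail max -167.7244854384753 stop min -132.34273844137346 z>44 rail -171.0679605376376 -127.68541311262013
670 floor -168.20617324749264 -132.74030960072227 z>38: rail max -167.8718198389168 stop min -133.03332582510617 z>44 rail -172.4173435200342 -129.57850998011938
690 floor -169.41514276936408 -133.40170794728417 z>38: rail max -168.56226379312776 stop min -134.3053306655894 z>44 rail -173.7901892840622 -130.67235659474608
```

View pics/w1.png

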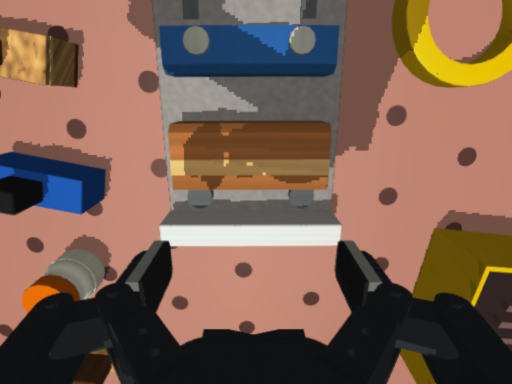

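```bash
cat >> h.py <<'E'
def plan(x,y,z,yaw,frm=None):
    "tool-axis shift in cm at the present yaw, then the turn about tool z; returns the two"
    if frm is None:
        s=r.sense();frm=[*s["eef_pos"],s["tcp_rot"][2]]
    d=np.array([x,y,z])-frm[:3];c,sn=np.cos(frm[3]),np.sin(frm[3])
    t=np.array([c*d[0]+sn*d[1],sn*d[0]-c*d[1],-d[2]])/10
    w=(frm[3]-yaw+np.pi)%(2*np.pi)-np.pi
    print("shift cm",t.round(2),"n>=%.1f"%(np.linalg.norm(t)/6.25),"turn %.3f n>=%.1f"%(w,abs(w)/.187))
    return [x,y,z,yaw]
E
python3 - <<'E'
from h import *
p=plan(447.5,303.5,286,1.87)
W=np.load("top0.npz")["W"]
m=(W[...,2]>22)&(W[...,2]<36)&(W[...,0]>570)&(W[...,0]<730)&(W[...,1]>10)&(W[...,1]<320)
(c,wh,a)=cv2.minAreaRect(W[m][:,:2].astype(np.float32));print(c,wh,np.radians(a))
W=np.load("w1.npz")["W"]
for lo,hi in((-300,-145),(-145,-80)):
    m=(W[...,2]>30)&(W[...,2]<48)&(W[...,0]>550)&(W[...,0]<720)&(W[...,1]>lo)&(W[...,1]<hi)
    n,l,st,cc=cv2.connectedComponentsWithStats(m.astype(np.uint8))
    for k in range(1,n):
        if st[k,4]>500:
            (c,wh,a)=cv2.minAreaRect(W[l==k][:,:2].astype(np.float32));print(c,wh,np.radians(a))
E
```

```text
shift cm [ 52.34 -20.57   0.06] n>=9.0 turn -0.338 n>=1.8
(648.421630859375, 165.2614288330078) (275.27984619140625, 120.0115737915039) 1.4586167911458159
(631.314453125, -191.4654998779297) (50.05221939086914, 120.92950439453125) 1.5331417589842118
(628.5130004882812, -255.40435791015625) (20.645126342773438, 149.5731201171875) 1.530866620464957
(633.9022827148438, -116.932373046875) (30.97046661376953, 120.8267822265625) 1.5300512936972293
```

>>> apply_moves --deltas '[{"claw":-0.4,"delta_pos":[5.23,-2.06,0],"yaw":0},{"claw":-0.4,"delta_pos":[5.23,-2.06,0],"yaw":0},{"claw":-0.4,"delta_pos":[5.23,-2.06,0],"yaw":0},{"claw":-0.4,"delta_pos":[5.23,-2.06,0],"yaw":0},{"claw":-0.4,"delta_pos":[5.23,-2.06,0],"yaw":0},{"claw":-0.4,"delta_pos":[5.23,-2.06,0],"yaw":0},{"claw":-0.4,"delta_pos":[5.23,-2.06,0],"yaw":0},{"claw":-0.4,"delta_pos":[5.23,-2.06,0],"yaw":0}]'

```text
clock: 3.62
eef_pos: [482.2, 198.7, 286.9]
tcp_rot: [3.138, -0.002, 1.533]
contact_force: [0.2, -0.1, -0.3]
opening: 0.701
grasp_force: 0.0
```

>>> apply_moves --deltas '[{"claw":-0.4,"delta_pos":[5.23,-2.06,0],"yaw":0},{"claw":-0.4,"delta_pos":[5.23,-2.06,0],"yaw":0},{"claw":-0.4,"delta_pos":[0,0,0],"yaw":-0.169},{"claw":-0.4,"delta_pos":[0,0,0],"yaw":-0.169},{"claw":-0.4,"delta_pos":[0,0,0],"yaw":0},{"claw":-0.4,"delta_pos":[0,0,0],"yaw":0}]'

```text
clock: 4.38
eef_pos: [445.0, 302.8, 285.7]
tcp_rot: [3.14, -0.001, 1.869]
contact_force: [0.1, 0.2, 0.3]
opening: 0.696
grasp_force: 0.0
```

```bash
python3 - <<'E'
from h import *
s=r.sense();f=r.grab_frame("wrist");W=world(f,s)
hs=cv2.cvtColor(f["img"],cv2.COLOR_BGR2HSV)
print(s["eef_pos"],s["tcp_rot"],s["opening"])
m=(abs(W[...,0]-447)<60)&(abs(W[...,1]-303)<45)
print(blob(W,m,30,45),blob(W,m,60,80))
plan(447.5,303.5,216,1.87)
E
```

```text
[445.01810287 302.82465315 285.73715025] [ 3.13981641e+00 -5.92735317e-04  1.86877785e+00] 0.6955451664650266
(array([4.4732e+02, 3.0557e+02, 3.9680e+01, 9.0400e+01, 3.5650e+01,
       2.8000e-01]), 3799) (array([4.4731e+02, 3.0569e+02, 7.1460e+01, 2.7860e+01, 1.8440e+01,
       2.9000e-01]), 1122)
shift cm [0.   0.27 6.95] n>=1.1 turn -0.000 n>=0.0
```

>>> apply_moves --deltas '[{"claw":-0.4,"delta_pos":[0.2,0.3,2.5],"yaw":0.01},{"claw":-0.4,"delta_pos":[0,0,2.5],"yaw":0},{"claw":-0.4,"delta_pos":[0,0,1.95],"yaw":0},{"claw":-0.4,"delta_pos":[0,0,0],"yaw":0},{"claw":1,"delta_pos":[0,0,0],"yaw":0},{"claw":1,"delta_pos":[0,0,0],"yaw":0},{"claw":1,"delta_pos":[0,0,0],"yaw":0},{"claw":1,"delta_pos":[0,0,0],"yaw":0}]' --grip_force 50

```text
clock: 5.42
eef_pos: [447.3, 305.8, 216.3]
tcp_rot: [3.14, -0.001, 1.863]
contact_force: [-1.1, -0.4, 6.9]
opening: 0.32
grasp_force: 50.1
```

>>> apply_moves --deltas '[{"claw":1,"delta_pos":[0,0,0],"yaw":0},{"claw":1,"delta_pos":[0,0,-4],"yaw":0},{"claw":1,"delta_pos":[0,0,-5],"yaw":0},{"claw":1,"delta_pos":[0,0,0],"yaw":0.166},{"claw":1,"delta_pos":[0,0,0],"yaw":0.166},{"claw":1,"delta_pos":[0,0,0],"yaw":0}]'

```text
clock: 6.18
eef_pos: [446.8, 305.5, 305.5]
tcp_rot: [3.141, -0.0, 1.533]
contact_force: [0.3, 0.5, -1.5]
opening: 0.324
grasp_force: 49.7
```

```bash
python3 - <<'E'
from h import *
s=r.sense();print(s["eef_pos"],s["tcp_rot"],s["opening"],s["grasp_force"],s["contact_force"])
plan(633,-148.9,300,1.532)
E
```

```text
[446.76276113 305.45705262 305.51334731] [ 3.14126657e+00 -2.23537409e-04  1.53278572e+00] 0.32423826882698153 49.74085092544556 [ 0.34289417  0.51978305 -1.52849784]
shift cm [-44.7   20.34   0.55] n>=7.9 turn 0.001 n>=0.0
```

>>> apply_moves --deltas '[{"claw":1,"delta_pos":[-4.97,2.26,0],"yaw":0},{"claw":1,"delta_pos":[-4.97,2.26,0],"yaw":0},{"claw":1,"delta_pos":[-4.97,2.26,0],"yaw":0},{"claw":1,"delta_pos":[-4.97,2.26,0],"yaw":0},{"claw":1,"delta_pos":[-4.97,2.26,0],"yaw":0},{"claw":1,"delta_pos":[-4.97,2.26,0],"yaw":0},{"claw":1,"delta_pos":[-4.97,2.26,0],"yaw":0},{"claw":1,"delta_pos":[-4.97,2.26,0],"yaw":0}]'

```text
clock: 7.18
eef_pos: [612.4, -100.6, 305.0]
tcp_rot: [-3.141, -0.0, 1.536]
contact_force: [1.7, 0.1, -1.4]
opening: 0.315
grasp_force: 49.8
```

>>> apply_moves --deltas '[{"claw":1,"delta_pos":[-4.97,2.26,0],"yaw":0},{"claw":1,"delta_pos":[0,0,0],"yaw":0},{"claw":1,"delta_pos":[0,0,0],"yaw":0}]'

```text
clock: 7.55
eef_pos: [632.2, -149.2, 304.6]
tcp_rot: [-3.14, -0.001, 1.533]
contact_force: [-0.7, 0.8, -0.6]
opening: 0.317
grasp_force: 49.9
```

```bash
python3 - <<'E'
from h import *
s=r.sense();f=r.grab_frame("wrist");W=world(f,s);cv2.imwrite("pics/w2.png",f["img"]);np.savez("w2.npz",W=W,img=f["img"],rot=s["tcp_rot"],pos=s["eef_pos"])
print(s["eef_pos"],s["tcp_rot"],s["grasp_force"],s["contact_force"])
plan(633,-148.9,265,1.532)
E
```

```text
[ 632.22288303 -149.24805913  304.63841544] [-3.14027838e+00 -5.63892070e-04  1.53340341e+00] 49.88239824771881 [-0.68456885  0.80205598 -0.59477185]
shift cm [-0.02  0.09  3.97] n>=0.6 turn 0.002 n>=0.0
```

View pics/w2.png

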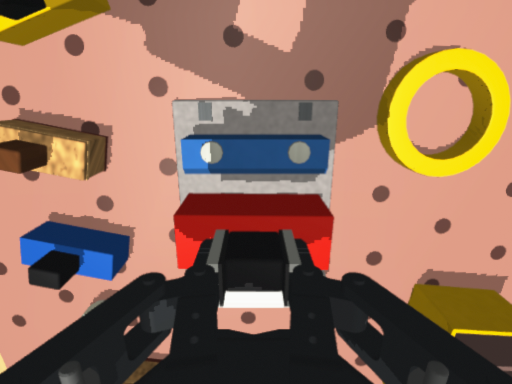

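```bash
python3 - <<'E'
from h import *
d=np.load("w2.npz");W=d["W"];hs=cv2.cvtColor(d["img"],cv2.COLOR_BGR2HSV)
red=((hs[...,0]<6)|(hs[...,0]>174))&(hs[...,1]>190)&(hs[...,2]>90)
red[:190]=0;red[275:]=0
P=W[red];P=P[np.isfinite(P[:,2])];zt=np.percentile(P[:,2],90);print(len(P),zt)
t=P[P[:,2]>zt-4]
for n in(t,P):
    (c,wh,a)=cv2.minAreaRect(n[:,:2].astype(np.float32));print(c,wh,np.radians(a))
sd=P[P[:,2]<zt-8]; k=np.polyfit(sd[:,0]-633,sd[:,1],1);print("side face y at x=633",k,len(sd), "tilt",np.polyfit(sd[:,2],sd[:,1]-np.polyval(k,sd[:,0]-633),1), sd[:,2].min())
B=(hs[...,0]>95)&(hs[...,0]<125)&(hs[...,1]>120);B[:125]=0;B[185:]=0;B[:,:175]=0;B[:,335:]=0
Q=W[B];q=Q[(Q[:,2]>42)];print("stop top",cv2.minAreaRect(q[:,:2].astype(np.float32)),np.median(q[:,2]))
E
```

```text
7142 128.6968724736817
(631.4536743164062, -149.55422973632812) (35.8558235168457, 89.41938781738281) 1.5230928532430157
(631.4713134765625, -149.40457153320312) (35.86415481567383, 89.46099853515625) 1.5198050477192584
side face y at x=633 [-4.60882730e-02 -1.32366947e+02] 2150 tilt [-0.00023213  0.02502581] 91.25472972151138
stop top ((633.9747924804688, -115.01315307617188), (27.709360122680664, 119.43988800048828), 87.8896484375) 44.72872017902506
```

>>> apply_moves --deltas '[{"claw":1,"delta_pos":[0.04,0.09,2],"yaw":-0.006},{"claw":1,"delta_pos":[0,0,2],"yaw":0},{"claw":1,"delta_pos":[0,0,0.3],"yaw":0},{"claw":1,"delta_pos":[0,0,0.2],"yaw":0},{"claw":1,"delta_pos":[0,0,0.2],"yaw":0},{"claw":1,"delta_pos":[0,0,0],"yaw":0}]'

```text
clock: 8.35
eef_pos: [633.7, -149.1, 258.5]
tcp_rot: [3.141, 0.0, 1.538]
contact_force: [0.5, 0.1, -0.8]
opening: 0.32
grasp_force: 49.9
```

>>> apply_moves --deltas '[{"claw":1,"delta_pos":[0,0,0.1],"yaw":0},{"claw":1,"delta_pos":[0,0,0],"yaw":0}]'

```text
clock: 8.6
eef_pos: [633.6, -149.0, 257.4]
tcp_rot: [3.141, 0.0, 1.538]
contact_force: [1.1, -0.1, -0.7]
opening: 0.32
grasp_force: 49.9
```

>>> apply_moves --deltas '[{"claw":1,"delta_pos":[0,0,0.1],"yaw":0},{"claw":1,"delta_pos":[0,0,0],"yaw":0}]'

```text
clock: 8.85
eef_pos: [633.7, -149.0, 256.3]
tcp_rot: [3.141, -0.0, 1.538]
contact_force: [-0.4, 0.8, 0.2]
opening: 0.321
grasp_force: 50.1
```

>>> apply_moves --deltas '[{"claw":1,"delta_pos":[0,0,0.1],"yaw":0},{"claw":1,"delta_pos":[0,0,0],"yaw":0}]'

```text
clock: 9.1
eef_pos: [633.8, -148.8, 255.8]
tcp_rot: [3.141, -0.0, 1.538]
contact_force: [0.2, 2.2, 4.2]
opening: 0.318
grasp_force: 50.8
```

>>> apply_moves --deltas '[{"claw":1,"delta_pos":[0.03,0,0],"yaw":0},{"claw":1,"delta_pos":[0,0,0],"yaw":0}]'

```text
clock: 9.35
eef_pos: [633.8, -148.6, 255.6]
tcp_rot: [3.141, -0.0, 1.538]
contact_force: [-0.9, 1.6, 5.5]
opening: 0.322
grasp_force: 50.7
```

>>> apply_moves --deltas '[{"claw":1,"delta_pos":[0,0,0.05],"yaw":0},{"claw":1,"delta_pos":[0,0,0],"yaw":0}]'

```text
clock: 9.6
eef_pos: [633.9, -148.5, 255.4]
tcp_rot: [3.141, -0.0, 1.538]
contact_force: [-1.1, 3.4, 8.7]
opening: 0.323
grasp_force: 51.3
```

>>> apply_moves --deltas '[{"claw":1,"delta_pos":[0,0,0.05],"yaw":0},{"claw":1,"delta_pos":[0,0,0],"yaw":0}]'

```text
clock: 9.85
eef_pos: [634.0, -148.4, 255.3]
tcp_rot: [3.141, -0.0, 1.538]
contact_force: [-2.7, 4.4, 10.6]
opening: 0.319
grasp_force: 51.6
```

>>> apply_moves --deltas '[{"claw":1,"delta_pos":[0.05,0,0],"yaw":0},{"claw":1,"delta_pos":[0,0,0],"yaw":0}]'

```text
clock: 10.1
eef_pos: [634.0, -148.2, 255.3]
tcp_rot: [3.14, 0.0, 1.538]
contact_force: [-2.4, 1.7, 10.4]
opening: 0.317
grasp_force: 51.4
```

>>> apply_moves --deltas '[{"claw":1,"delta_pos":[0.05,0,0],"yaw":0},{"claw":1,"delta_pos":[0,0,0],"yaw":0}]'

```text
clock: 10.35
eef_pos: [634.0, -148.0, 255.2]
tcp_rot: [3.14, 0.001, 1.538]
contact_force: [-2.6, -0.2, 10.6]
opening: 0.318
grasp_force: 51.3
```

>>> apply_moves --deltas '[{"claw":1,"delta_pos":[0,0,0.05],"yaw":0},{"claw":1,"delta_pos":[0,0,0],"yaw":0}]'

```text
clock: 10.6
eef_pos: [633.9, -148.0, 255.1]
tcp_rot: [3.14, 0.001, 1.538]
contact_force: [-3.5, 0.2, 13.7]
opening: 0.318
grasp_force: 52.0
```

>>> apply_moves --deltas '[{"claw":1,"delta_pos":[0,0,0.05],"yaw":0.006},{"claw":1,"delta_pos":[0,0,0],"yaw":0}]'

```text
clock: 10.85
eef_pos: [634.0, -147.9, 255.1]
tcp_rot: [3.14, 0.001, 1.533]
contact_force: [-5.2, 0.6, 17.8]
opening: 0.319
grasp_force: 52.4
```

>>> apply_moves --deltas '[{"claw":1,"delta_pos":[0,0,0.05],"yaw":0},{"claw":1,"delta_pos":[0,0,0],"yaw":0}]'

```text
clock: 11.1
eef_pos: [634.0, -147.9, 255.1]
tcp_rot: [3.14, 0.001, 1.533]
contact_force: [-6.3, 1.1, 23.1]
opening: 0.314
grasp_force: 53.0
```

>>> apply_moves --deltas '[{"claw":1,"delta_pos":[0,0,-1],"yaw":0},{"claw":1,"delta_pos":[0,0,-4.2],"yaw":0},{"claw":1,"delta_pos":[6.07,0.04,0],"yaw":0},{"claw":1,"delta_pos":[6.07,0.04,0],"yaw":0},{"claw":1,"delta_pos":[6.07,0.04,0],"yaw":0},{"claw":1,"delta_pos":[6.07,0.04,0],"yaw":0},{"claw":1,"delta_pos":[6.07,0.04,0],"yaw":0},{"claw":1,"delta_pos":[0,0,0],"yaw":0.074}]'

```text
clock: 12.1
eef_pos: [647.2, 159.8, 304.3]
tcp_rot: [3.142, -0.001, 1.461]
contact_force: [-0.0, -1.2, -0.4]
opening: 0.319
grasp_force: 49.9
```

>>> apply_moves --deltas '[{"claw":1,"delta_pos":[0,0,0],"yaw":0},{"claw":1,"delta_pos":[0,0,0],"yaw":0}]'

```text
clock: 12.35
eef_pos: [647.4, 154.8, 304.4]
tcp_rot: [-3.141, 0.0, 1.459]
contact_force: [-0.1, -0.3, -1.1]
opening: 0.32
grasp_force: 49.9
```

```bash
python3 - <<'E'
from h import *
s=r.sense();f=r.grab_frame("wrist");W=world(f,s);np.savez("w3.npz",W=W,img=f["img"]);cv2.imwrite("pics/w3.png",f["img"])
print(s["eef_pos"],s["tcp_rot"],s["opening"],s["contact_force"])
m=(W[...,2]>26)&(W[...,2]<34)&(abs(W[...,0]-649)<75)&(abs(W[...,1]-166)<155)
n,l,st,cc=cv2.connectedComponentsWithStats(m.astype(np.uint8))
mm=np.isin(l,[k for k in range(1,n) if st[k,4]>60])
print(cv2.minAreaRect(W[mm][:,:2].astype(np.float32)))
plan(647.7,155.3,223,1.459)
f=r.grab_frame("top");W=world(f)
m0=(W[...,2]>25)&(W[...,2]<85)&(W[...,0]>300)&(W[...,0]<560)&(abs(W[...,1])<480)
n,l,st,c=cv2.connectedComponentsWithStats(m0.astype(np.uint8))
for k in range(1,n):
    if st[k,4]>100: print(np.round(c[k]),blob(W,l==k,25,52)[0])
E
```

```text
[647.42476469 154.77598575 304.400508  ] [-3.14107984e+00  3.48930981e-04  1.45850547e+00] 0.3198276582024577 [-0.06571832 -0.32092804 -1.10189437]
((648.5880737304688, 166.96539306640625), (273.16845703125, 118.74008178710938), 83.63914489746094)
shift cm [0.07 0.01 8.15] n>=1.3 turn -0.001 n>=0.0
[264. 231.] [4.6885e+02 4.2800e+00 3.8810e+01 9.0230e+01 2.0100e+01 2.7000e-01]
[387. 230.] [ 4.6986e+02 -3.9329e+02  3.9220e+01  8.8680e+01  3.5450e+01 -1.3000e-01]
[144. 232.] [4.6174e+02 3.9026e+02 3.8490e+01 8.7200e+01 2.7640e+01 5.0000e-02]
[331. 236.] [ 4.4919e+02 -2.1143e+02  3.8800e+01  9.0420e+01  3.0590e+01 -2.3000e-01]
[299. 238.] [ 4.4473e+02 -1.0705e+02  3.8550e+01  9.0540e+01  3.4180e+01 -2.4000e-01]
[362. 235.] [ 4.4971e+02 -2.9993e+02  3.2340e+01  4.3400e+01  2.6960e+01  2.4000e-01]
[121. 272.] [335.9  450.53  39.02  58.48  25.66   1.44]
```

>>> apply_moves --deltas '[{"claw":1,"delta_pos":[0.07,0.01,4],"yaw":0},{"claw":1,"delta_pos":[0,0,3],"yaw":0},{"claw":1,"delta_pos":[0,0,1],"yaw":0},{"claw":1,"delta_pos":[0,0,0.15],"yaw":0},{"claw":1,"delta_pos":[0,0,0],"yaw":0},{"claw":-0.4,"delta_pos":[0,0,0],"yaw":0},{"claw":-0.4,"delta_pos":[0,0,0],"yaw":0},{"claw":-0.4,"delta_pos":[0,0,0],"yaw":0}]'

```text
clock: 13.45
eef_pos: [647.8, 156.2, 223.6]
tcp_rot: [3.141, -0.0, 1.458]
contact_force: [-0.1, -0.4, 0.4]
opening: 0.696
grasp_force: 0.0
```

>>> apply_moves --deltas '[{"claw":-0.4,"delta_pos":[0,0,-2.2],"yaw":0},{"claw":-0.4,"delta_pos":[0,0,-4],"yaw":0},{"claw":-0.4,"delta_pos":[0,0,0],"yaw":0}]'

```text
clock: 13.82
eef_pos: [649.2, 156.6, 290.2]
tcp_rot: [3.135, -0.002, 1.458]
contact_force: [-0.1, -0.7, 0.3]
opening: 0.707
grasp_force: 0.0
```

```bash
cat >> h.py <<'E'
def pieces(cam="wrist",box=(300,560,-480,480),save=None):
    s=r.sense();f=r.grab_frame(cam);W=world(f,s)
    if save: cv2.imwrite(f"pics/{save}.png",f["img"])
    m0=(W[...,2]>30)&(W[...,2]<85)&(W[...,0]>box[0])&(W[...,0]<box[1])&(W[...,1]>box[2])&(W[...,1]<box[3])
    n,l,st,c=cv2.connectedComponentsWithStats(m0.astype(np.uint8))
    for k in range(1,n):
        if st[k,4]>100:
            b=blob(W,l==k,30,52);t=blob(W,l==k,60,85)
            col=np.median(f["img"][(l==k)&(W[...,2]<52)],axis=0) if b else None
            print(np.round(c[k]),"body",b and b[0],"top",t and t[0],col)
E
python3 - <<'E'
from h import *
s=r.sense();print(s["eef_pos"],s["tcp_rot"],s["contact_force"])
pieces("wrist",(550,750,0,320))
plan(461,195,286,1.471)
E
```

```text
[649.19890075 156.58473507 290.16915185] [ 3.13480787e+00 -2.44491568e-03  1.45789145e+00] [-0.08764273 -0.67098452  0.34262263]
[305.   4.] body [ 7.0254e+02  2.9490e+02  3.0450e+01  2.4440e+01  5.2300e+00 -1.0000e-01] top None [ 79. 122. 149.]
[250. 201.] body [ 6.4805e+02  1.5586e+02  4.5610e+01  9.0200e+01  3.5310e+01 -1.4000e-01] top [ 6.4805e+02  1.5592e+02  7.7390e+01  2.7990e+01  1.8380e+01 -1.3000e-01] [ 33.  44. 232.]
shift cm [  1.72 -19.06   0.22] n>=3.1 turn -0.013 n>=0.1
```

>>> apply_moves --deltas '[{"claw":-0.4,"delta_pos":[0.43,-4.77,0],"yaw":0},{"claw":-0.4,"delta_pos":[0.43,-4.77,0],"yaw":0},{"claw":-0.4,"delta_pos":[0.43,-4.77,0],"yaw":0},{"claw":-0.4,"delta_pos":[0.43,-4.77,0],"yaw":0},{"claw":-0.4,"delta_pos":[0,0,0],"yaw":-0.013},{"claw":-0.4,"delta_pos":[0,0,0],"yaw":0}]'

```text
clock: 14.62
eef_pos: [460.5, 195.0, 285.5]
tcp_rot: [3.141, -0.0, 1.471]
contact_force: [0.1, 0.3, 0.4]
opening: 0.703
grasp_force: 0.0
```

```bash
python3 - <<'E'
from h import *
s=r.sense();print(s["eef_pos"],s["tcp_rot"],s["contact_force"])
pieces("wrist",(380,550,120,260))
plan(461,195,216,1.471)
E
```

```text
[460.51740547 194.97324223 285.45799325] [ 3.14068343e+00 -3.50543873e-04  1.47143556e+00] [0.11976006 0.31341109 0.39926366]
[254. 200.] body [ 4.6088e+02  1.9551e+02  3.9710e+01  9.0200e+01  3.4360e+01 -1.0000e-01] top [ 4.6081e+02  1.9545e+02  7.1480e+01  2.8030e+01  1.8230e+01 -9.0000e-02] [ 90. 155. 210.]
shift cm [0.01 0.   6.94] n>=1.1 turn -0.000 n>=0.0
```

>>> apply_moves --deltas '[{"claw":-0.4,"delta_pos":[0.05,0.04,3.5],"yaw":0},{"claw":-0.4,"delta_pos":[0,0,2.5],"yaw":0},{"claw":-0.4,"delta_pos":[0,0,0.95],"yaw":0},{"claw":-0.4,"delta_pos":[0,0,0],"yaw":0},{"claw":1,"delta_pos":[0,0,0],"yaw":0},{"claw":1,"delta_pos":[0,0,0],"yaw":0},{"claw":1,"delta_pos":[0,0,0],"yaw":0},{"claw":1,"delta_pos":[0,0,0],"yaw":0}]'

```text
clock: 15.68
eef_pos: [461.0, 195.4, 216.7]
tcp_rot: [3.14, -0.001, 1.471]
contact_force: [-0.0, -0.1, 7.1]
opening: 0.319
grasp_force: 50.1
```

>>> apply_moves --deltas '[{"claw":1,"delta_pos":[0,0,0],"yaw":0},{"claw":1,"delta_pos":[0,0,-4.5],"yaw":0},{"claw":1,"delta_pos":[0,0,-4.5],"yaw":0.013},{"claw":1,"delta_pos":[1.47,4.75,0],"yaw":0},{"claw":1,"delta_pos":[1.47,4.75,0],"yaw":0},{"claw":1,"delta_pos":[1.47,4.75,0],"yaw":0},{"claw":1,"delta_pos":[1.47,4.75,0],"yaw":0},{"claw":1,"delta_pos":[0,0,0],"yaw":0}]'

```text
clock: 16.68
eef_pos: [658.4, 232.6, 305.6]
tcp_rot: [3.139, -0.001, 1.457]
contact_force: [0.1, 0.2, -1.8]
opening: 0.316
grasp_force: 50.2
```

```bash
python3 - <<'E'
from h import *
s=r.sense();print(s["eef_pos"],s["tcp_rot"],s["contact_force"],s["opening"],s["grasp_force"])
plan(656,232.6,223,1.459)
E
```

```text
[658.41355787 232.57574582 305.57367685] [ 3.13946966e+00 -9.02003320e-04  1.45724362e+00] [ 0.13814353  0.21711869 -1.84247342] 0.31557825354274815 50.15531122684479
shift cm [-0.02 -0.24  8.26] n>=1.3 turn -0.002 n>=0.0
```

>>> apply_moves --deltas '[{"claw":1,"delta_pos":[0,0,4],"yaw":0},{"claw":1,"delta_pos":[0,0,3],"yaw":0},{"claw":1,"delta_pos":[0,0,1],"yaw":0},{"claw":1,"delta_pos":[0,0,0.25],"yaw":0},{"claw":1,"delta_pos":[0,0,0],"yaw":0},{"claw":-0.4,"delta_pos":[0,0,0],"yaw":0},{"claw":-0.4,"delta_pos":[0,0,0],"yaw":0},{"claw":-0.4,"delta_pos":[0,0,0],"yaw":0}]'

```text
clock: 17.68
eef_pos: [656.0, 232.3, 223.7]
tcp_rot: [3.141, -0.0, 1.458]
contact_force: [-0.2, -0.2, 0.6]
opening: 0.701
grasp_force: 0.0
```

>>> apply_moves --deltas '[{"claw":-0.4,"delta_pos":[0,0,-2.2],"yaw":0},{"claw":-0.4,"delta_pos":[0,0,-4.3],"yaw":0},{"claw":-0.4,"delta_pos":[-0.54,-4.82,0],"yaw":0},{"claw":-0.4,"delta_pos":[-0.54,-4.82,0],"yaw":0},{"claw":-0.4,"delta_pos":[-0.54,-4.82,0],"yaw":0},{"claw":-0.4,"delta_pos":[-0.54,-4.82,0],"yaw":0},{"claw":-0.4,"delta_pos":[5.27,-0.59,0],"yaw":0},{"claw":-0.4,"delta_pos":[5.27,-0.59,0],"yaw":0}]'

```text
clock: 18.68
eef_pos: [461.8, 339.7, 290.3]
tcp_rot: [3.14, -0.002, 1.457]
contact_force: [0.3, 0.8, 0.6]
opening: 0.7
grasp_force: 0.0
```

>>> apply_moves --deltas '[{"claw":-0.4,"delta_pos":[5.27,-0.59,0],"yaw":0},{"claw":-0.4,"delta_pos":[0,0,0],"yaw":-0.15},{"claw":-0.4,"delta_pos":[0,0,0],"yaw":0},{"claw":-0.4,"delta_pos":[0,0,0],"yaw":0}]'

```text
clock: 19.18
eef_pos: [462.2, 391.2, 288.9]
tcp_rot: [3.141, -0.0, 1.604]
contact_force: [-0.8, -0.6, -0.6]
opening: 0.7
grasp_force: 0.0
```

```bash
python3 - <<'E'
from h import *
s=r.sense();print(s["eef_pos"],s["tcp_rot"],s["contact_force"])
pieces("wrist",(380,550,330,450))
plan(462.5,391.5,216,1.61)
E
```

```text
[462.20401197 391.18440957 288.93712027] [ 3.14114258e+00 -3.04852225e-04  1.60428268e+00] [-0.79039745 -0.5571625  -0.60235767]
[252. 197.] body [4.6119e+02 3.9358e+02 3.9690e+01 9.0120e+01 2.5340e+01 6.0000e-02] top [4.6087e+02 3.9391e+02 7.1530e+01 2.7660e+01 1.8190e+01 3.0000e-02] [ 54. 117.  35.]
shift cm [0.05 0.02 7.28] n>=1.2 turn -0.005 n>=0.0
```

>>> apply_moves --deltas '[{"claw":-0.4,"delta_pos":[0.24,-0.1,3.5],"yaw":-0.02},{"claw":-0.4,"delta_pos":[0,0,2.8],"yaw":0},{"claw":-0.4,"delta_pos":[0,0,0.95],"yaw":0},{"claw":-0.4,"delta_pos":[0,0,0],"yaw":0},{"claw":1,"delta_pos":[0,0,0],"yaw":0},{"claw":1,"delta_pos":[0,0,0],"yaw":0},{"claw":1,"delta_pos":[0,0,0],"yaw":0},{"claw":1,"delta_pos":[0,0,0],"yaw":0}]'

```text
clock: 20.23
eef_pos: [461.5, 394.3, 216.9]
tcp_rot: [3.14, -0.001, 1.628]
contact_force: [-0.7, -1.3, 7.4]
opening: 0.32
grasp_force: 50.2
```

>>> apply_moves --deltas '[{"claw":1,"delta_pos":[0,0,0],"yaw":0},{"claw":1,"delta_pos":[0,0,-4.5],"yaw":0},{"claw":1,"delta_pos":[0,0,-4.5],"yaw":0},{"claw":1,"delta_pos":[0,0,0],"yaw":0.165},{"claw":1,"delta_pos":[-5.96,0.67,0],"yaw":0},{"claw":1,"delta_pos":[-5.96,0.67,0],"yaw":0},{"claw":1,"delta_pos":[0.56,4.96,0],"yaw":0},{"claw":1,"delta_pos":[0.56,4.96,0],"yaw":0}]'

```text
clock: 21.22
eef_pos: [562.2, 273.5, 306.3]
tcp_rot: [3.141, -0.0, 1.462]
contact_force: [0.9, 1.0, -0.6]
opening: 0.32
grasp_force: 49.6
```

>>> apply_moves --deltas '[{"claw":1,"delta_pos":[0.56,4.96,0],"yaw":0},{"claw":1,"delta_pos":[0.56,4.96,0],"yaw":0},{"claw":1,"delta_pos":[0,0,0],"yaw":0},{"claw":1,"delta_pos":[0,0,0],"yaw":0}]'

```text
clock: 21.72
eef_pos: [660.6, 274.7, 305.2]
tcp_rot: [-3.14, 0.001, 1.462]
contact_force: [-0.6, -0.5, -1.2]
opening: 0.317
grasp_force: 49.9
```

```bash
python3 - <<'E'
from h import *
s=r.sense();print(s["eef_pos"],s["tcp_rot"],s["contact_force"],s["opening"],s["grasp_force"])
plan(660.6,273.3,223,1.459)
E
```

```text
[660.58683025 274.70103114 305.19842038] [-3.14020994e+00  5.38484278e-04  1.46242187e+00] [-0.58624857 -0.51611802 -1.24296192] 0.3174693176764537 49.86170411109924
shift cm [-0.14  0.02  8.22] n>=1.3 turn 0.003 n>=0.0
```

>>> apply_moves --deltas '[{"claw":1,"delta_pos":[-0.14,0.02,4],"yaw":0},{"claw":1,"delta_pos":[0,0,3],"yaw":0},{"claw":1,"delta_pos":[0,0,1],"yaw":0},{"claw":1,"delta_pos":[0,0,0.2],"yaw":0},{"claw":1,"delta_pos":[0,0,0],"yaw":0},{"claw":-0.4,"delta_pos":[0,0,0],"yaw":0},{"claw":-0.4,"delta_pos":[0,0,0],"yaw":0},{"claw":-0.4,"delta_pos":[0,0,0],"yaw":0}]'

```text
clock: 22.72
eef_pos: [661.3, 273.5, 224.1]
tcp_rot: [3.141, -0.0, 1.463]
contact_force: [0.1, 0.7, -0.1]
opening: 0.7
grasp_force: 0.0
```

>>> apply_moves --deltas '[{"claw":-0.4,"delta_pos":[0,0,-2.2],"yaw":0},{"claw":-0.4,"delta_pos":[0,0,-4.3],"yaw":0},{"claw":-0.4,"delta_pos":[-4.78,-2.66,0],"yaw":0},{"claw":-0.4,"delta_pos":[-4.78,-2.66,0],"yaw":0},{"claw":-0.4,"delta_pos":[-4.78,-2.66,0],"yaw":0},{"claw":-0.4,"delta_pos":[-4.78,-2.66,0],"yaw":0},{"claw":-0.4,"delta_pos":[-4.78,-2.66,0],"yaw":0},{"claw":-0.4,"delta_pos":[-4.78,-2.66,0],"yaw":0}]'

```text
clock: 23.72
eef_pos: [470.9, 4.4, 290.2]
tcp_rot: [3.139, -0.0, 1.463]
contact_force: [0.5, -1.5, -0.1]
opening: 0.699
grasp_force: 0.0
```

>>> apply_moves --deltas '[{"claw":-0.4,"delta_pos":[0,0,0],"yaw":-0.127},{"claw":-0.4,"delta_pos":[0,0,0],"yaw":-0.127},{"claw":-0.4,"delta_pos":[0,0,0],"yaw":-0.127},{"claw":-0.4,"delta_pos":[0,0,0],"yaw":0},{"claw":-0.4,"delta_pos":[0,0,0],"yaw":0}]'

```text
clock: 24.35
eef_pos: [471.8, 5.6, 289.4]
tcp_rot: [3.141, 0.0, 1.841]
contact_force: [-0.4, 1.2, -0.5]
opening: 0.7
grasp_force: 0.0
```

```bash
python3 - <<'E'
from h import *
s=r.sense();print(s["eef_pos"],s["tcp_rot"],s["contact_force"])
pieces("wrist",(380,550,-60,70))
plan(469.5,6,216,1.84)
pieces("top",(300,740,-480,480))
E
```

```text
[471.81576002   5.59112879 289.38127603] [3.14055829e+00 2.63773031e-04 1.84111555e+00] [-0.36293978  1.1753353  -0.45553708]
[250. 198.] body [4.6895e+02 6.8400e+00 3.9640e+01 9.0530e+01 2.0610e+01 2.7000e-01] top [4.6884e+02 7.2200e+00 7.1460e+01 2.8030e+01 1.7860e+01 2.7000e-01] [ 32. 214. 234.]
shift cm [ 0.1  -0.21  7.32] n>=1.2 turn 0.002 n>=0.0
[183. 172.] body [ 6.6484e+02  2.7032e+02  4.4530e+01  9.7750e+01  2.6230e+01 -1.1000e-01] top [ 6.6125e+02  2.7030e+02  7.5950e+01  2.8340e+01  1.7220e+01 -1.2000e-01] [ 59.  127.   38.5]
[196. 174.] body [ 6.5553e+02  2.2961e+02  4.4740e+01  9.0350e+01  3.4790e+01 -1.1000e-01] top [ 6.5486e+02  2.2949e+02  7.6050e+01  2.6460e+01  1.8180e+01 -6.0000e-02] [ 66.5 116.  158.5]
[344. 182.] body [ 6.2863e+02 -2.5905e+02  4.3780e+01  1.4976e+02  2.1490e+01 -4.0000e-02] top None [186. 193. 187.]
[219. 176.] body [ 6.4746e+02  1.5322e+02  4.4910e+01  9.0240e+01  3.6050e+01 -1.2000e-01] top [ 6.4757e+02  1.5303e+02  7.5700e+01  2.8430e+01  1.7710e+01 -1.4000e-01] [ 21.  31. 180.]
[301. 178.] body [ 6.3327e+02 -1.1775e+02  4.4120e+01  1.1870e+02
[... 500 characters left out ...]
1  2.4630e+01  3.5000e-01] [47.5 32.  15.5]
[387. 230.] body [ 4.6958e+02 -3.9351e+02  3.9320e+01  8.8390e+01  3.6080e+01 -1.3000e-01] top [ 4.7079e+02 -3.9398e+02  7.1260e+01  2.8190e+01  1.8850e+01 -6.0000e-02] [ 65. 114. 156.]
[331. 237.] body [ 4.4884e+02 -2.1139e+02  3.9230e+01  9.0190e+01  3.0180e+01 -2.4000e-01] top [ 4.4908e+02 -2.1190e+02  7.0450e+01  2.7620e+01  1.8680e+01 -2.1000e-01] [148.  85.  41.]
[362. 235.] body [ 4.4624e+02 -2.9855e+02  3.4900e+01  4.2530e+01  2.1970e+01  4.4000e-01] top [ 452.99 -309.48   60.98   37.49   37.38   -0.52] [85. 94. 96.]
[121. 272.] body [335.97 450.94  38.89  58.52  25.56   1.44] top [337.14 464.45  70.1   27.41  18.08  -1.57] [131. 115. 187.]
```

>>> apply_moves --deltas '[{"claw":-0.4,"delta_pos":[0.21,-0.24,3.5],"yaw":0},{"claw":-0.4,"delta_pos":[0,0,2.8],"yaw":0},{"claw":-0.4,"delta_pos":[0,0,1.0],"yaw":0},{"claw":-0.4,"delta_pos":[0,0,0],"yaw":0},{"claw":1,"delta_pos":[0,0,0],"yaw":0},{"claw":1,"delta_pos":[0,0,0],"yaw":0},{"claw":1,"delta_pos":[0,0,0],"yaw":0},{"claw":1,"delta_pos":[0,0,0],"yaw":0}]'

```text
clock: 25.45
eef_pos: [469.3, 7.0, 216.7]
tcp_rot: [3.14, 0.0, 1.844]
contact_force: [-0.5, -0.6, 7.4]
opening: 0.317
grasp_force: 49.9
```

>>> apply_moves --deltas '[{"claw":1,"delta_pos":[0,0,0],"yaw":0},{"claw":1,"delta_pos":[0,0,-4.5],"yaw":0},{"claw":1,"delta_pos":[0,0,-4.5],"yaw":0},{"claw":1,"delta_pos":[0,0,0],"yaw":0.128},{"claw":1,"delta_pos":[0,0,0],"yaw":0.127},{"claw":1,"delta_pos":[0,0,0],"yaw":0.127},{"claw":1,"delta_pos":[4.13,3.21,0],"yaw":0},{"claw":1,"delta_pos":[4.13,3.21,0],"yaw":0}]'

```text
clock: 26.45
eef_pos: [542.3, 82.7, 306.4]
tcp_rot: [3.141, -0.0, 1.461]
contact_force: [0.2, -0.7, -1.0]
opening: 0.317
grasp_force: 49.7
```

>>> apply_moves --deltas '[{"claw":1,"delta_pos":[4.13,3.21,0],"yaw":0},{"claw":1,"delta_pos":[4.13,3.21,0],"yaw":0},{"claw":1,"delta_pos":[4.13,3.21,0],"yaw":0},{"claw":1,"delta_pos":[0,0,0],"yaw":0},{"claw":1,"delta_pos":[0,0,0],"yaw":0}]'

```text
clock: 27.08
eef_pos: [650.1, 194.6, 305.4]
tcp_rot: [-3.14, 0.001, 1.462]
contact_force: [-0.2, 0.0, -0.1]
opening: 0.319
grasp_force: 49.8
```

```bash
python3 - <<'E'
from h import *
s=r.sense();print(s["eef_pos"],s["tcp_rot"],s["contact_force"],s["opening"],s["grasp_force"])
plan(651.7,194.4,223,1.459)
pieces("top",(400,520,-200,50))
E
```

```text
[650.14852622 194.58416981 305.35713392] [-3.14042921e+00  7.10465609e-04  1.46224674e+00] [-0.22440334  0.04734194 -0.09108281] 0.31949257132897146 49.83036696910858
shift cm [-0.    0.16  8.24] n>=1.3 turn 0.003 n>=0.0
[299. 238.] body [ 4.4457e+02 -1.0718e+02  3.9310e+01  9.0150e+01  3.4300e+01 -2.3000e-01] top [ 4.4416e+02 -1.0709e+02  7.0770e+01  2.7120e+01  1.8030e+01 -2.1000e-01] [ 63. 110. 151.]
```

>>> apply_moves --deltas '[{"claw":1,"delta_pos":[0,0.1,4],"yaw":0},{"claw":1,"delta_pos":[0,0,3],"yaw":0},{"claw":1,"delta_pos":[0,0,1],"yaw":0},{"claw":1,"delta_pos":[0,0,0.2],"yaw":0},{"claw":1,"delta_pos":[0,0,0],"yaw":0},{"claw":-0.4,"delta_pos":[0,0,0],"yaw":0},{"claw":-0.4,"delta_pos":[0,0,0],"yaw":0},{"claw":-0.4,"delta_pos":[0,0,0],"yaw":0}]'

```text
clock: 28.12
eef_pos: [651.9, 194.7, 224.1]
tcp_rot: [3.141, -0.0, 1.462]
contact_force: [-0.3, 0.2, 0.4]
opening: 0.702
grasp_force: 0.0
```

>>> apply_moves --deltas '[{"claw":-0.4,"delta_pos":[0,0,-2.2],"yaw":0},{"claw":-0.4,"delta_pos":[0,0,-4.3],"yaw":0},{"claw":-0.4,"delta_pos":[-5.34,-2.86,0],"yaw":0},{"claw":-0.4,"delta_pos":[-5.34,-2.86,0],"yaw":0},{"claw":-0.4,"delta_pos":[-5.34,-2.86,0],"yaw":0},{"claw":-0.4,"delta_pos":[-5.34,-2.86,0],"yaw":0},{"claw":-0.4,"delta_pos":[-5.34,-2.86,0],"yaw":0},{"claw":-0.4,"delta_pos":[-5.34,-2.86,0],"yaw":0}]'

```text
clock: 29.12
eef_pos: [445.5, -106.6, 290.3]
tcp_rot: [3.139, 0.0, 1.462]
contact_force: [0.3, -0.1, 0.0]
opening: 0.699
grasp_force: 0.0
```

>>> apply_moves --deltas '[{"claw":-0.4,"delta_pos":[0,0,0],"yaw":0.13},{"claw":-0.4,"delta_pos":[0,0,0],"yaw":0},{"claw":-0.4,"delta_pos":[0,0,0],"yaw":0},{"claw":-0.4,"delta_pos":[0,0,0],"yaw":0}]'

```text
clock: 29.62
eef_pos: [446.8, -104.6, 288.9]
tcp_rot: [3.141, -0.0, 1.335]
contact_force: [-0.3, -0.6, -0.0]
opening: 0.699
grasp_force: 0.0
```

```bash
python3 - <<'E'
from h import *
s=r.sense();print(s["eef_pos"],s["tcp_rot"],s["contact_force"])
pieces("wrist",(380,520,-160,-50))
plan(445.3,-105,216,1.33)
E
```

```text
[ 446.75114317 -104.62643655  288.90798519] [ 3.14122116e+00 -3.98042050e-05  1.33455939e+00] [-0.31907935 -0.64764384 -0.02884074]
[252. 199.] body [ 4.4539e+02 -1.0435e+02  3.9700e+01  9.0430e+01  3.4420e+01 -2.4000e-01] top [ 4.4538e+02 -1.0426e+02  7.1460e+01  2.7730e+01  1.7800e+01 -2.4000e-01] [ 89. 153. 207.]
shift cm [-0.07 -0.13  7.28] n>=1.2 turn 0.004 n>=0.0
```

>>> apply_moves --deltas '[{"claw":-0.4,"delta_pos":[0,-0.14,3.5],"yaw":0.005},{"claw":-0.4,"delta_pos":[0,0,2.8],"yaw":0},{"claw":-0.4,"delta_pos":[0,0,0.95],"yaw":0},{"claw":-0.4,"delta_pos":[0,0,0],"yaw":0},{"claw":1,"delta_pos":[0,0,0],"yaw":0},{"claw":1,"delta_pos":[0,0,0],"yaw":0},{"claw":1,"delta_pos":[0,0,0],"yaw":0},{"claw":1,"delta_pos":[0,0,0],"yaw":0}]'

```text
clock: 30.68
eef_pos: [445.4, -104.9, 217.2]
tcp_rot: [3.14, -0.0, 1.327]
contact_force: [-0.3, 0.7, 7.7]
opening: 0.318
grasp_force: 50.0
```

>>> apply_moves --deltas '[{"claw":1,"delta_pos":[0,0,0],"yaw":0},{"claw":1,"delta_pos":[0,0,-4.5],"yaw":0},{"claw":1,"delta_pos":[0,0,-4.5],"yaw":0},{"claw":1,"delta_pos":[0,0,0],"yaw":-0.13},{"claw":1,"delta_pos":[4.7,3.43,0],"yaw":0},{"claw":1,"delta_pos":[4.7,3.43,0],"yaw":0},{"claw":1,"delta_pos":[4.7,3.43,0],"yaw":0},{"claw":1,"delta_pos":[4.7,3.43,0],"yaw":0}]'

```text
clock: 31.68
eef_pos: [603.6, 67.9, 306.7]
tcp_rot: [3.141, -0.0, 1.457]
contact_force: [0.9, -0.7, -0.7]
opening: 0.32
grasp_force: 50.3
```

>>> apply_moves --deltas '[{"claw":1,"delta_pos":[4.7,3.43,0],"yaw":0},{"claw":1,"delta_pos":[0,0,0],"yaw":0},{"claw":1,"delta_pos":[0,0,0],"yaw":0}]'

```text
clock: 32.05
eef_pos: [641.5, 109.1, 305.9]
tcp_rot: [-3.14, 0.001, 1.457]
contact_force: [0.2, -0.2, -2.2]
opening: 0.324
grasp_force: 50.5
```

```bash
python3 - <<'E'
from h import *
s=r.sense();print(s["eef_pos"],s["tcp_rot"],s["contact_force"],s["opening"],s["grasp_force"])
plan(642.2,110.1,223,1.459)
pieces("top",(400,520,-450,-150))
E
```

```text
[641.4734178  109.05933175 305.88250015] [-3.14033977e+00  6.17041732e-04  1.45743910e+00] [ 0.1583791  -0.17234556 -2.17406624] 0.32420767563467917 50.4701167345047
shift cm [0.11 0.06 8.29] n>=1.3 turn -0.002 n>=0.0
[387. 230.] body [ 4.6945e+02 -3.9388e+02  3.9180e+01  8.8690e+01  3.5890e+01 -1.3000e-01] top [ 4.7057e+02 -3.9419e+02  7.1400e+01  2.7420e+01  1.9620e+01 -1.3000e-01] [ 64. 111. 153.]
[332. 236.] body [ 4.4904e+02 -2.1206e+02  3.8620e+01  8.9490e+01  3.0650e+01 -2.2000e-01] top [ 4.4896e+02 -2.1176e+02  7.0100e+01  2.7510e+01  1.8500e+01 -2.1000e-01] [146.  83.  40.]
[362. 235.] body [ 4.5136e+02 -2.9675e+02  3.4120e+01  4.2050e+01  2.1570e+01  9.0000e-02] top [ 449.94 -309.46   61.22   38.72   34.62    1.56] [82. 91. 94.]
```

>>> apply_moves --deltas '[{"claw":1,"delta_pos":[0.1,0.05,4],"yaw":0},{"claw":1,"delta_pos":[0,0,3],"yaw":0},{"claw":1,"delta_pos":[0,0,1],"yaw":0},{"claw":1,"delta_pos":[0,0,0.2],"yaw":0},{"claw":1,"delta_pos":[0,0,0],"yaw":0},{"claw":-0.4,"delta_pos":[0,0,0],"yaw":0},{"claw":-0.4,"delta_pos":[0,0,0],"yaw":0},{"claw":-0.4,"delta_pos":[0,0,0],"yaw":0}]'

```text
clock: 33.1
eef_pos: [642.9, 110.1, 224.7]
tcp_rot: [3.141, -0.0, 1.457]
contact_force: [-0.1, 0.6, 0.5]
opening: 0.701
grasp_force: 0.0
```

>>> apply_moves --deltas '[{"claw":-0.4,"delta_pos":[0,0,-2.2],"yaw":0},{"claw":-0.4,"delta_pos":[0,0,-4.3],"yaw":0},{"claw":-0.4,"delta_pos":[-5.75,-1.28,0],"yaw":0},{"claw":-0.4,"delta_pos":[-5.75,-1.28,0],"yaw":0},{"claw":-0.4,"delta_pos":[-5.75,-1.28,0],"yaw":0},{"claw":-0.4,"delta_pos":[-5.75,-1.28,0],"yaw":0},{"claw":-0.4,"delta_pos":[-5.75,-1.28,0],"yaw":0},{"claw":-0.4,"delta_pos":[-5.75,-1.28,0],"yaw":0}]'

```text
clock: 34.1
eef_pos: [526.4, -225.7, 289.5]
tcp_rot: [3.141, 0.0, 1.457]
contact_force: [0.2, -0.0, -0.3]
opening: 0.703
grasp_force: 0.0
```

>>> apply_moves --deltas '[{"claw":-0.4,"delta_pos":[-5.75,-1.28,0],"yaw":0},{"claw":-0.4,"delta_pos":[-5.75,-1.28,0],"yaw":0},{"claw":-0.4,"delta_pos":[-5.75,-1.28,0],"yaw":0.02},{"claw":-0.4,"delta_pos":[0,0,0],"yaw":0},{"claw":-0.4,"delta_pos":[0,0,0],"yaw":0}]'

```text
clock: 34.72
eef_pos: [469.2, -390.7, 289.1]
tcp_rot: [-3.141, -0.001, 1.436]
contact_force: [-0.3, -0.0, 0.2]
opening: 0.702
grasp_force: 0.0
```

```bash
python3 - <<'E'
from h import *
s=r.sense();print(s["eef_pos"],s["tcp_rot"],s["contact_force"])
pieces("wrist",(400,540,-450,-340))
plan(470,-391.5,216,1.44)
E
```

```text
[ 469.23979167 -390.68507061  289.05231046] [-3.14128362e+00 -6.13744654e-04  1.43603021e+00] [-0.32350005 -0.02154047  0.18886245]
[254. 200.] body [ 4.6880e+02 -3.9176e+02  3.9670e+01  9.0210e+01  3.5010e+01 -1.5000e-01] top [ 4.6871e+02 -3.9176e+02  7.1460e+01  2.7990e+01  1.8210e+01 -1.6000e-01] [ 82. 142. 194.]
shift cm [-0.14  0.06  7.31] n>=1.2 turn -0.003 n>=0.0
```

>>> apply_moves --deltas '[{"claw":-0.4,"delta_pos":[-0.11,-0.03,3.5],"yaw":0.015},{"claw":-0.4,"delta_pos":[0,0,2.8],"yaw":0},{"claw":-0.4,"delta_pos":[0,0,0.95],"yaw":0},{"claw":-0.4,"delta_pos":[0,0,0],"yaw":0},{"claw":1,"delta_pos":[0,0,0],"yaw":0},{"claw":1,"delta_pos":[0,0,0],"yaw":0},{"claw":1,"delta_pos":[0,0,0],"yaw":0},{"claw":1,"delta_pos":[0,0,0],"yaw":0}]'

```text
clock: 35.78
eef_pos: [469.4, -392.4, 218.0]
tcp_rot: [3.14, 0.001, 1.422]
contact_force: [0.8, 1.9, 7.3]
opening: 0.318
grasp_force: 50.5
```

>>> apply_moves --deltas '[{"claw":1,"delta_pos":[0,0,0],"yaw":0},{"claw":1,"delta_pos":[0,0,-4.5],"yaw":0},{"claw":1,"delta_pos":[0,0,-4.7],"yaw":0},{"claw":1,"delta_pos":[0,0,0],"yaw":-0.038},{"claw":1,"delta_pos":[5.91,1.45,0],"yaw":0},{"claw":1,"delta_pos":[5.91,1.45,0],"yaw":0},{"claw":1,"delta_pos":[5.91,1.45,0],"yaw":0},{"claw":1,"delta_pos":[5.91,1.45,0],"yaw":0}]'

```text
clock: 36.78
eef_pos: [553.0, -161.8, 309.0]
tcp_rot: [3.141, 0.0, 1.459]
contact_force: [0.1, -0.6, -2.3]
opening: 0.319
grasp_force: 49.8
```

>>> apply_moves --deltas '[{"claw":1,"delta_pos":[5.91,1.45,0],"yaw":0},{"claw":1,"delta_pos":[5.91,1.45,0],"yaw":0},{"claw":1,"delta_pos":[5.91,1.45,0],"yaw":0},{"claw":1,"delta_pos":[5.91,1.45,0],"yaw":0},{"claw":1,"delta_pos":[0,0,0],"yaw":0},{"claw":1,"delta_pos":[0,0,0],"yaw":0}]'

```text
clock: 37.52
eef_pos: [636.2, 64.9, 308.5]
tcp_rot: [-3.141, 0.001, 1.461]
contact_force: [-0.3, -0.6, -1.8]
opening: 0.321
grasp_force: 49.8
```

```bash
python3 - <<'E'
from h import *
s=r.sense();print(s["eef_pos"],s["tcp_rot"],s["contact_force"],s["opening"],s["grasp_force"])
plan(637.1,65,223,1.459)
pieces("top",(400,520,-450,-150))
E
```

```text
[636.15032091  64.89338504 308.4747667 ] [-3.14075294e+00  5.57878383e-04  1.46067439e+00] [-0.26409477 -0.56606564 -1.75470536] 0.3205127707520586 49.79606866836548
shift cm [0.02 0.09 8.55] n>=1.4 turn 0.002 n>=0.0
[331. 237.] body [ 4.4888e+02 -2.1139e+02  3.8900e+01  9.0640e+01  3.1230e+01 -2.6000e-01] top [ 4.4887e+02 -2.1157e+02  7.0210e+01  2.7880e+01  1.8940e+01 -1.9000e-01] [148.  84.  41.]
[362. 235.] body [ 4.4905e+02 -2.9917e+02  3.3030e+01  4.3210e+01  2.6220e+01  2.7000e-01] top [ 449.95 -309.08   60.81   38.36   34.45   -1.57] [82. 92. 97.]
```

>>> apply_moves --deltas '[{"claw":1,"delta_pos":[0.02,0.07,4],"yaw":0},{"claw":1,"delta_pos":[0,0,3],"yaw":0},{"claw":1,"delta_pos":[0,0,1.2],"yaw":0},{"claw":1,"delta_pos":[0,0,0.2],"yaw":0},{"claw":1,"delta_pos":[0,0,0],"yaw":0},{"claw":-0.4,"delta_pos":[0,0,0],"yaw":0},{"claw":-0.4,"delta_pos":[0,0,0],"yaw":0},{"claw":-0.4,"delta_pos":[0,0,0],"yaw":0}]'

```text
clock: 38.58
eef_pos: [637.4, 65.2, 225.1]
tcp_rot: [3.141, -0.0, 1.46]
contact_force: [0.1, -0.9, 0.2]
opening: 0.701
grasp_force: 0.0
```

>>> apply_moves --deltas '[{"claw":-0.4,"delta_pos":[0,0,-2.2],"yaw":0},{"claw":-0.4,"delta_pos":[0,0,-4.3],"yaw":0},{"claw":-0.4,"delta_pos":[-4.9,-2.6,0],"yaw":0},{"claw":-0.4,"delta_pos":[-4.9,-2.6,0],"yaw":0},{"claw":-0.4,"delta_pos":[-4.9,-2.6,0],"yaw":0},{"claw":-0.4,"delta_pos":[-4.9,-2.6,0],"yaw":0},{"claw":-0.4,"delta_pos":[-4.9,-2.6,0],"yaw":0},{"claw":-0.4,"delta_pos":[-4.9,-2.6,0],"yaw":0}]'

```text
clock: 39.58
eef_pos: [448.7, -211.0, 290.0]
tcp_rot: [3.141, 0.0, 1.46]
contact_force: [0.4, 0.3, -0.6]
opening: 0.699
grasp_force: 0.0
```

>>> apply_moves --deltas '[{"claw":-0.4,"delta_pos":[0,0,0],"yaw":0.12},{"claw":-0.4,"delta_pos":[0,0,0],"yaw":0},{"claw":-0.4,"delta_pos":[0,0,0],"yaw":0},{"claw":-0.4,"delta_pos":[0,0,0],"yaw":0}]'

```text
clock: 40.08
eef_pos: [450.1, -209.2, 289.7]
tcp_rot: [3.142, -0.0, 1.342]
contact_force: [0.5, -0.1, 0.8]
opening: 0.698
grasp_force: 0.0
```

```bash
python3 - <<'E'
from h import *
s=r.sense();print(s["eef_pos"],s["tcp_rot"],s["contact_force"])
pieces("wrist",(380,520,-260,-160))
plan(449.3,-209.7,216,1.34)
E
```

```text
[ 450.05492562 -209.23290631  289.67670964] [ 3.14155931e+00 -9.51307053e-06  1.34239726e+00] [ 0.53102282 -0.13791921  0.75400686]
[253. 198.] body [ 4.4940e+02 -2.0911e+02  3.9700e+01  9.0290e+01  3.1030e+01 -2.3000e-01] top [ 4.4952e+02 -2.0860e+02  7.1450e+01  2.7660e+01  1.7950e+01 -2.2000e-01] [197. 106.  46.]
shift cm [-0.06 -0.06  7.37] n>=1.2 turn 0.002 n>=0.0
```

>>> apply_moves --deltas '[{"claw":-0.4,"delta_pos":[0,-0.06,3.5],"yaw":0},{"claw":-0.4,"delta_pos":[0,0,2.8],"yaw":0},{"claw":-0.4,"delta_pos":[0,0,1.0],"yaw":0},{"claw":-0.4,"delta_pos":[0,0,0],"yaw":0},{"claw":1,"delta_pos":[0,0,0],"yaw":0},{"claw":1,"delta_pos":[0,0,0],"yaw":0},{"claw":1,"delta_pos":[0,0,0],"yaw":0},{"claw":1,"delta_pos":[0,0,0],"yaw":0}]'

```text
clock: 41.12
eef_pos: [449.6, -209.9, 217.8]
tcp_rot: [3.14, 0.0, 1.34]
contact_force: [-1.0, 1.5, 5.8]
opening: 0.318
grasp_force: 50.1
```

>>> apply_moves --deltas '[{"claw":1,"delta_pos":[0,0,0],"yaw":0},{"claw":1,"delta_pos":[0,0,-4.5],"yaw":0},{"claw":1,"delta_pos":[0,0,-4.5],"yaw":-0.095},{"claw":1,"delta_pos":[0,0,0],"yaw":-0.095},{"claw":1,"delta_pos":[1.69,4.54,0],"yaw":0},{"claw":1,"delta_pos":[1.69,4.54,0],"yaw":0},{"claw":1,"delta_pos":[1.69,4.54,0],"yaw":0},{"claw":1,"delta_pos":[1.69,4.54,0],"yaw":0}]'

```text
clock: 42.12
eef_pos: [634.6, -148.9, 307.0]
tcp_rot: [3.141, 0.0, 1.53]
contact_force: [0.0, -1.7, -1.6]
opening: 0.32
grasp_force: 50.3
```

>>> apply_moves --deltas '[{"claw":1,"delta_pos":[0,0,0],"yaw":0},{"claw":1,"delta_pos":[0,0,0],"yaw":0}]'

```text
clock: 42.38
eef_pos: [632.7, -149.4, 306.4]
tcp_rot: [-3.14, -0.0, 1.53]
contact_force: [-0.8, -0.3, -1.6]
opening: 0.318
grasp_force: 50.5
```

```bash
python3 - <<'E'
from h import *
s=r.sense();print(s["eef_pos"],s["tcp_rot"],s["contact_force"],s["opening"],s["grasp_force"])
f=r.grab_frame("wrist");W=world(f,s)
m=(W[...,2]>100)&(W[...,2]<135)&(abs(W[...,0]-633)<60)&(W[...,1]>-175)&(W[...,1]<-120)
hs=cv2.cvtColor(f["img"],cv2.COLOR_BGR2HSV);m&=(hs[...,0]>95)&(hs[...,0]<125)&(hs[...,1]>120)
print(blob(W,m,120,135),m.sum())
plan(633.5,-148.6,260,1.532)
E
```

```text
[ 632.70280978 -149.41148728  306.37288523] [-3.14025078e+00 -9.16193638e-05  1.53027735e+00] [-0.77752978 -0.2940817  -1.55565485] 0.31817026025412215 50.50261437892914
(array([ 6.3205e+02, -1.4817e+02,  1.2822e+02,  8.9480e+01,  3.0540e+01,
       -4.0000e-02]), 4530) 6135
shift cm [0.11 0.11 4.65] n>=0.7 turn -0.002 n>=0.0
```

>>> apply_moves --deltas '[{"claw":1,"delta_pos":[-0.04,0.1,2.2],"yaw":0},{"claw":1,"delta_pos":[0,0,2.2],"yaw":0},{"claw":1,"delta_pos":[0,0,0.4],"yaw":0},{"claw":1,"delta_pos":[0,0,0.4],"yaw":0},{"claw":1,"delta_pos":[0,0,0.4],"yaw":0},{"claw":1,"delta_pos":[0,0,0],"yaw":0}]'

```text
clock: 43.18
eef_pos: [634.3, -150.1, 250.9]
tcp_rot: [3.141, 0.0, 1.53]
contact_force: [-0.6, -0.8, -1.1]
opening: 0.32
grasp_force: 50.5
```

>>> apply_moves --deltas '[{"claw":1,"delta_pos":[0,0,0.4],"yaw":0},{"claw":1,"delta_pos":[0,0,0.4],"yaw":0},{"claw":1,"delta_pos":[0,0,0.4],"yaw":0},{"claw":1,"delta_pos":[0,0,0],"yaw":0}]'

```text
clock: 43.68
eef_pos: [634.1, -149.9, 238.2]
tcp_rot: [-3.141, -0.0, 1.53]
contact_force: [0.5, -0.3, -1.8]
opening: 0.316
grasp_force: 50.5
```

Bottom is at about 20 mm with no contact. I'll lower it to the plate and release.

>>> apply_moves --deltas '[{"claw":1,"delta_pos":[0,0,0.4],"yaw":0},{"claw":1,"delta_pos":[0,0,0.3],"yaw":0},{"claw":1,"delta_pos":[0,0,0.25],"yaw":0},{"claw":1,"delta_pos":[0,0,0],"yaw":0},{"claw":1,"delta_pos":[0,0,0],"yaw":0}]'

```text
clock: 44.3
eef_pos: [634.3, -150.0, 229.3]
tcp_rot: [3.141, 0.0, 1.53]
contact_force: [0.1, -0.5, -1.3]
opening: 0.319
grasp_force: 50.5
```

>>> apply_moves --deltas '[{"claw":-0.4,"delta_pos":[0,0,0],"yaw":0},{"claw":-0.4,"delta_pos":[0,0,0],"yaw":0},{"claw":-0.4,"delta_pos":[0,0,0],"yaw":0},{"claw":-0.4,"delta_pos":[0,0,-2],"yaw":0},{"claw":-0.4,"delta_pos":[0,0,-4],"yaw":0},{"claw":-0.4,"delta_pos":[0,0,-4],"yaw":0},{"claw":-0.4,"delta_pos":[0,0,0],"yaw":0}]'

```text
clock: 45.18
eef_pos: [635.6, -150.3, 334.5]
tcp_rot: [3.134, 0.001, 1.53]
contact_force: [0.1, 0.2, 0.7]
opening: 0.701
grasp_force: 0.0
```

```bash
python3 - <<'E'
from h import *
s=r.sense();print(s["clock"],s["eef_pos"])
pieces("wrist",(550,720,-240,-80),"w9")
f=r.grab_frame("top");W=world(f);cv2.imwrite("pics/top9.png",f["img"])
f=r.grab_frame("scene");cv2.imwrite("pics/scene9.png",f["img"])
pieces("scene",(400,740,-450,330))
E
```

```text
45.175 [ 635.62596852 -150.30970849  334.4621597 ]
[249. 188.] body [ 6.3267e+02 -1.5918e+02  4.5140e+01  1.2072e+02  1.1455e+02 -4.0000e-02] top [ 6.3401e+02 -1.4868e+02  8.1420e+01  2.7790e+01  1.8250e+01 -5.0000e-02] [102. 107.  72.]
[302. 188.] body [644.9  170.54  44.98 249.64 103.89   1.46] top [650.15 168.44  75.07 230.56  31.2    1.46] [ 64. 101. 142.]
[243. 255.] body [ 6.3337e+02 -1.5851e+02  4.5170e+01  1.2154e+02  1.1793e+02 -3.0000e-02] top [ 6.3512e+02 -1.5057e+02  7.9920e+01  2.9080e+01  2.0430e+01  2.0000e-02] [ 94.   97.5 109. ]
[153. 262.] body [ 460.54 -315.12   36.14   46.03   27.7     0.95] top [ 452.91 -309.25   60.94   40.46   35.29   -1.35] [123. 133. 141.]
[221. 280.] body [ 6.3003e+02 -2.5659e+02  4.4010e+01  1.5052e+02  2.1850e+01 -4.0000e-02] top None [232.5 235.  239.5]
```

View pics/scene9.png

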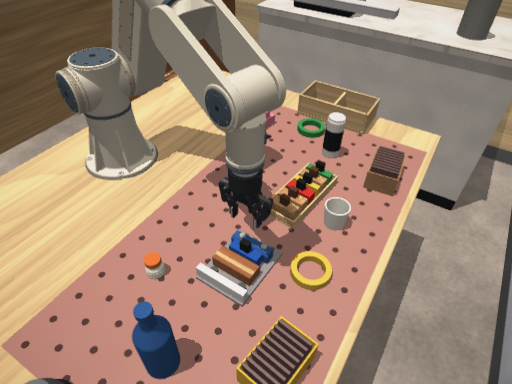

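View pics/w9.png

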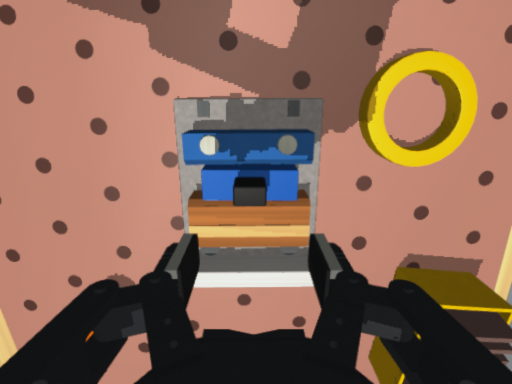

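>>> apply_moves --deltas '[{"claw":-0.4,"delta_pos":[5.4,0,-1],"yaw":0},{"claw":-0.4,"delta_pos":[5.4,0,-1],"yaw":0},{"claw":-0.4,"delta_pos":[5.4,0,-1],"yaw":0},{"claw":-0.4,"delta_pos":[5.4,0,-1],"yaw":0},{"claw":-0.4,"delta_pos":[0,0,-1],"yaw":0},{"claw":-0.4,"delta_pos":[0,0,0],"yaw":0},{"claw":-0.4,"delta_pos":[0,0,0],"yaw":0}]'

```text
clock: 46.25
eef_pos: [643.0, 64.6, 378.3]
tcp_rot: [-3.14, 0.0, 1.529]
contact_force: [0.1, -0.5, -0.5]
opening: 0.699
grasp_force: 0.0
```

```bash
python3 - <<'E'
from h import *
print(r.sense()["eef_pos"])
pieces("wrist",(550,750,0,330),"w10")
pieces("top",(300,750,-450,480),"top10")
E
```

```text
[642.9682014   64.59039813 378.33770512]
[262.  12.] body [ 6.5489e+02  2.2335e+02  4.5640e+01  9.0990e+01  2.0370e+01 -9.0000e-02] top [ 6.5495e+02  2.2279e+02  6.7650e+01  2.6920e+01  1.7700e+00 -1.0000e-01] [ 59. 102. 137.]
[258.  43.] body [ 6.5177e+02  1.9415e+02  4.5720e+01  9.0100e+01  2.1140e+01 -1.2000e-01] top [ 6.5195e+02  1.9384e+02  7.7620e+01  2.7990e+01  1.8280e+01 -8.0000e-02] [ 28. 136. 168.]
[255.  85.] body [ 6.4789e+02  1.5537e+02  4.5800e+01  9.0640e+01  3.5680e+01 -1.4000e-01] top [ 6.4804e+02  1.5528e+02  7.7730e+01  2.8110e+01  1.8330e+01 -1.4000e-01] [ 22.  28. 142.]
[252. 131.] body [ 6.4309e+02  1.1008e+02  4.5920e+01  9.0490e+01  3.3970e+01 -1.0000e-01] top [ 6.4325e+02  1.0976e+02  7.7660e+01  2.7830e+01  1.7460e+01 -1.0000e-01] [ 73. 125. 169.]
[249. 171.] body [ 6.3778e+02  6.5650e+01  4.5570e+01  9.0260e+01  3.4760e+01 -1.1000e-01] top [ 6.3786e+02  6.5470e+01  7.7390e+01  2.7930e+01  1.8070e+01 -1.1000e-01] [ 84. 146. 198.]
[183. 172.] body [ 6.6141e+02  2.7065e+02  4.3880e+01  9.1210e+01  2.5960e+01 -1.1000e-01] top [ 6.6097e+02  2.7013e+02  7.5730e+
[... 307 characters left out ...]
260e+01 -4.0000e-02] top None [180. 187. 181.]
[315. 181.] body [ 6.3203e+02 -1.6112e+02  4.4640e+01  1.2199e+02  1.1442e+02 -2.0000e-02] top [ 6.3383e+02 -1.5103e+02  7.9920e+01  2.8690e+01  1.8020e+01 -1.1000e-01] [ 83.   80.  104.5]
[138. 182.] body [623.72 416.28  42.4   59.82  20.11  -0.67] top [ 6.2846e+02  4.1874e+02  7.3160e+01  6.4760e+01  3.0110e+01 -5.3000e-01] [30. 32. 32.]
[363. 235.] body [ 4.4644e+02 -2.9792e+02  3.3810e+01  4.2290e+01  2.2090e+01  4.1000e-01] top [ 4.5179e+02 -3.0928e+02  6.1320e+01  3.7770e+01  3.7670e+01 -3.4000e-01] [80.5 88.5 92. ]
[121. 272.] body [336.01 450.73  38.72  57.82  25.28   1.44] top [337.96 464.71  70.44  27.75  18.28   1.41] [128. 111. 182.]
```

View pics/w10.png

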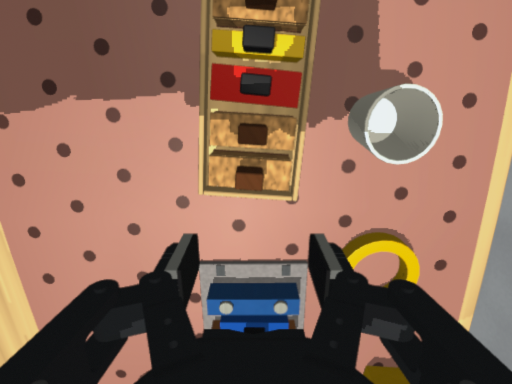

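View pics/top10.png

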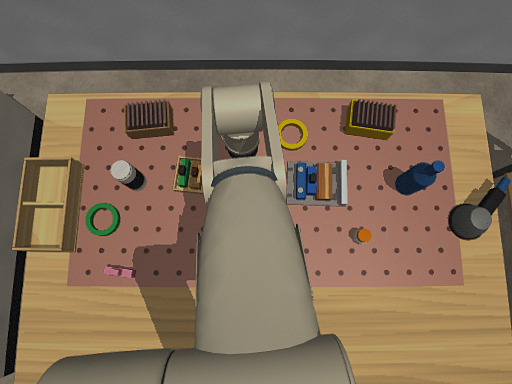

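The wrist view shows sanders at (249,171), (252,131) and (262,12), red at (255,85) and yellow at (258,43), all flat on the tray floor. The top view shows green in the tray at (183,172) and blue standing in the gap at (315,181). No sanders remain on the bench.

```bash
python3 -c "
from rig import r
print(r.sign_off())"
```

```text
the job is handed in; nothing more can be done
None
```

I handed the job in, with no verdict returned. The blue spacer stands mid-gap on the plate, since red was tried first and jammed at the gap mouth (gap about 35 mm). Red, yellow, green and all three sanding blocks found stand upright on the tray floor.

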